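Tip printed brackets into their cell of the sorting tray

ROBOT

A 7-joint arm with a two-finger parallel gripper is mounted at the origin on the work surface. World frame = base frame: x ahead of the robot, y to its left, z up, the work surface at z = 0. Lengths are in m, angles in rad, forces in N, time in s.
With the tool pointing down it reaches from about 0.425 to 1.025 m from the base axis. Payload 3.6 kg.
Tool frame: the origin (TCP) lies midway between the tips of the shut fingers; the grasp point (between the pads) lies 19 mm behind it; z points along the fingers, y is the line along which they close (so a half turn about z gives the same grasp; the last joint's range is limited). The gripper opens to 85 mm and grips with 20 to 120 N. Pads are 22 mm wide; open, the fingers measure 114 mm over their backs; the gripper's body (76 mm by 85 mm) begins 54 mm behind the grasp point. The pads swing forward as they close: fully open they stand 13 mm farther back than shut.
Start: joints at [-1.321, 0.591, 0.048, 1.609, -0.033, 0.943, -0.034], TCP at [0.244, 0.683, 0.231] pointing down, gripper open.
Joint ranges: [-2.69, 2.69], [-0.47, 2.24], [-1.27, 1.36], [0.19, 2.51], [-1.53, 4.68], [0.08, 2.07], [-3.09, 3.09]. Speed limits (rad/s): [2.57, 2.57, 3.14, 3.14, 3.14, 3.14, 3.14].

INTERFACE

Orientations are given as a rotation vector (axis times angle).
In Python, from cell import ctrl, cams, close_job gives the robot as it stands. The module is installed in compiled form; this text tells all that it offers.
- The arm moves only by the tool apply_moves, never from a script. Its argument "targets" is a list of rows, each an object of numbers: "tx", "ty", "tz": the shift along the tool's x, y, z normalised to -1 to 1, where 1 is 0.75 m; "twist": the turn about the tool's z normalised to -1 to 1, where 1 is 45 degrees; "claw": the closure, from 0 (fully open) to 1 (shut). In form: [{"tx": .., "ty": .., "tz": .., "twist": .., "claw": ..}, ...]. A call has 1 to 12 rows; each row is the pose to reach, as a shift and turn from the pose commanded when the call began, along the tool's axes at that moment; what a row does not reach only later rows make up. A row lasts 1/10 s, in which the tool goes at most 50 mm and 8.59 degrees, less where a joint would pass 70% of its speed; a pose out of reach is approached as far as the arm can. A call with a number of a shift or a turn outside -1 to 1 is refused whole. A call with a gripper value outside its range is refused whole. The fingers move at their own pace and stop on an object; the grip force is fixed at half the most. Time passes only in rows, so rows that repeat a pose let the fingers close. It gives the time, the measured TCP pose, the force, the opening and the grip force at its end, in the units of the state.
- ctrl.read_state(): the state, without advancing time (a new reading comes with each control period).
- cams.snapshot(name): name is "side" or "top"; returns the picture (480x640x3 uint8, red, green, blue); there is no depth.
- cams.get_calibration(name): a dict with "intrinsics" (3x3 intrinsics, pixels), "T" (4x4, takes a point from camera to world coordinates). Camera axes: x right, y down, z forward; pixel columns grow to the right and rows downward; lengths in m; the calibration is good to about 2 mm. A picture is of the moment at which its call begins. get_calibration takes no time and is no camera call.
- close_job(): hands the job in; it is judged then, once.
Trained networks look in the newest picture that a camera, given by its name, has taken for a name from the list of things; names that differ only in an ending like _2 or _b are one class to them, and where a whole thing is asked for, a point or a joint stands for the part that bears it (a point fixed in the world has none). Each returns a list of dicts, best first, with "conf" (0 to 1); they miss things now and then, are a little off and sometimes report something else, mostly with a low value. They report only what shows in the picture. A call takes as long as a camera call. They do not tell look-alikes from the thing itself.
- cams.masks_of(camera, target): "mask" (480x640 bool, what is visible of it).
- cams.tip_of(camera, target): "centre" ([x, y, z] in m, in world coordinates, good to about 4 mm: a listed point, or the origin of a listed thing).
The state is a dict: "time": time; "qpos": joint angles; "qvel": joint speeds; "tau": joint torques, N m; "ee_pos": TCP position; "orientation": TCP orientation; "wrist_force": force on the tool from outside, world axes, zero at the start; "torque": the same for the moment, N m; "opening": opening from 0.0 (shut) to 1.0 (fully open); "finger_force": force on a finger pad.
Only numpy, scipy, OpenCV 4.12 (cv2) and the standard library are available. Lean on these libraries where they do the work, as an engineer would, in place of code of your own. Each camera call takes 0.05 s, during which the arm holds its last target. There are 200 camera calls.

TASK

The scoop holds two freshly printed L-shaped brackets: carry it to the four-cell sorting tray and gently rest its open lip on a wall of the cell whose glued-down sample piece is also L-shaped, while both brackets are still in the scoop. Tip it there so that both brackets slide out into that cell and nowhere else, without touching the brackets with the gripper or tipping the scoop high above the tray. Then set the empty scoop upright back on the bench, let go, and leave the other things on the bench alone.

Things in the scene. Friction and masses are not known exactly. Their poses are not given: they have to be found in the camera images.
- tray: Grey plastic sorting tray fixed to the bench, 232 x 232 mm, 55 mm high, open on top, divided by one wall along x and one along y into 2 x 2 square cells of 110 x 110 mm inside; all walls 4 mm thick, floor 4 mm thick. Origin at the centre of its underside; x and y run along its sides, z up. Cell centres lie at x = +-57 mm, y = +-57 mm. It does not move when pushed.
- sample_ell: White plastic sample piece glued to the floor at the centre of the cell to be filled: an L lying flat, 64 x 46 mm, 8 mm high, its limbs 18 mm wide. Origin on the cell's floor (4 mm above the bench) at the centre of the cell; axes parallel to those of the tray. It does not move.
- sample_bar: White straight bar, 70 x 18 mm, 8 mm high, glued to the floor at the centre of another cell (wrong cell). Origin on the cell's floor at its centre, axes parallel to the tray's.
- sample_cross: White plus-shaped piece, 64 x 64 mm, 8 mm high, glued to the floor at the centre of another cell (wrong cell). Origin on the cell's floor at its centre, axes parallel to the tray's.
- sample_disc: White round disc, 64 mm across, 8 mm high, glued to the floor at the centre of another cell (wrong cell). Origin on the cell's floor at its centre, axes parallel to the tray's.
- scoop: Loose aluminium scoop, 280 g: a flat pan 150 mm long (x), 100 wide (y), floor 4 mm, 30 mm walls on three sides, open at its -x end (the mouth, roughly towards the robot). A black flat bar bridges it at mid-length: 92 mm along y, 14 mm thick along x, 74 to 108 mm above the underside; brackets pass beneath it. Pinch the bar across its thickness, from above. Origin: centre of the underside; z up.
- scoop_lip (a point): Middle of the scoop's open lip, on the underside: 75 mm from the scoop's origin along its -x.
- scoop_bar (a point): Middle of the carrying bar, 91 mm above the scoop's underside.
- bracket_a: Loose white printed L-shaped bracket lying flat in the scoop towards its closed end, 64 x 46 mm, 18 mm high, limbs 18 mm wide, about 50 g (it varies). Origin at the centre of its 64 (y) x 46 (x) outline, on its underside; z up. It starts to slide when the scoop is tipped by 17 to 30 degrees (unknown, differs from run to run).
- bracket_a_mid (a point): Middle of bracket a's outline, at half its height (9 mm above its underside).
- bracket_b: A second bracket, the same as bracket a, lying in the scoop nearer its open mouth.
- bracket_b_mid (a point): Middle of bracket b's outline, at half its height (9 mm above its underside).
- spool: Bystander: black-flanged spool of purple filament lying flat, 150 mm across, 48 mm high. Origin at the centre of its underside.
- scraper: Bystander: flat scraper with a handle lying on the bench.
- spray: Bystander: blue plastic bottle, 56 mm across, 140 mm tall, standing. Origin at the centre of its underside.
Not all that is in view belongs to the job. Leave any pink look-alike of the bracket_b alone.

How it is judged:
By the outcome, as a careful person would: the job done as asked, in the order asked, and still so for the second after the job is handed in, with the robot touching nothing.
It also fails if it takes over 64 s, if anything falls off the work surface, if the arm or the gripper's body presses on something with over 40 N, if the wrist force passes 120 N, or if a joint passes its speed limit or range.

## Working session

There is one attempt and no reset: what is moved stays moved. The work goes in short steps, Python scripts to look and compute and a tool call to move; the robot and the scene stay as the last step left them, time stands still between calls to the robot, and variables do not carry over. Pictures are saved under pics/ and viewed, at most 10 in all, crops included, and the job is handed in when it is done.

Besides the shell and the picture viewer there is one more tool, called after "Request:" by a JSON object that holds its "fn" and its "kwargs", one argument or row to a line. apply_moves: Moves the arm, as the interface text tells. Its arguments: {"type":"object","properties":{"targets":{"type":"array","items":{"type":"object","properties":{"tx":{"type":"number","minimum":-1,"maximum":1},"ty":{"type":"number","minimum":-1,"maximum":1},"tz":{"type":"number","minimum":-1,"maximum":1},"twist":{"type":"number","minimum":-1,"maximum":1},"claw":{"type":"number"}}}}},"required":["targets"]}

```bash
mkdir -p pics; cat > h.py <<'E'
from cell import ctrl, cams, close_job
import numpy as np, cv2
from scipy.spatial.transform import Rotation as R
def save(c,n):
    im=cams.snapshot(c); cv2.imwrite(f'pics/{n}.png',im[:,:,::-1]); return im
def tips(c,names):
    for n in names:
        for d in cams.tip_of(c,n)[:3]: print(c,n,np.round(d['centre'],4),round(d['conf'],2))
E
python3 - <<'E'
from h import *
s=ctrl.read_state(); print({k:np.round(v,3) for k,v in s.items()})
print(R.from_rotvec(s['orientation']).as_matrix().round(3))
for c in ['top','side']:
    save(c,c+'0'); tips(c,['tray','sample_ell','scoop','scoop_lip','scoop_bar','bracket_a','bracket_b'])
    k=cams.get_calibration(c);print(k['intrinsics'],k['T'].round(3))
E
```

```text
{'time': np.float64(0.0), 'qpos': array([-1.321,  0.592,  0.048,  1.61 , -0.033,  0.943, -0.034]), 'qvel': array([ 0.   ,  0.   ,  0.   , -0.   ,  0.   ,  0.002, -0.   ]), 'tau': array([ 0.0000e+00, -5.4869e+01,  1.5470e+00, -1.9812e+01,  9.0000e-03,
        9.0000e-03, -0.0000e+00]), 'ee_pos': array([0.243, 0.682, 0.23 ]), 'orientation': array([-5.360e-01, -3.095e+00,  3.000e-03]), 'wrist_force': array([ 0.224,  0.551, -0.067]), 'torque': array([ 0.009, -0.03 , -0.002]), 'finger_force': np.float64(0.0), 'opening': np.float64(0.999)}
[[-0.942  0.336 -0.001]
 [ 0.336  0.942 -0.002]
 [-0.    -0.002 -1.   ]]
top tray [ 5.031e-01  1.648e-01 -2.000e-04] 0.73
top tray [ 0.4326  0.1197 -0.0016] 0.63
top sample_ell [0.5482 0.096  0.003 ] 0.83
top scoop [ 0.526  -0.2968 -0.0036] 0.85
top scoop [ 0.4917 -0.2961  0.0013] 0.61
top scoop_lip [ 4.478e-01 -2.872e-01  4.000e-04] 0.55
top scoop_bar [ 0.5224 -0.3028  0.0908] 0.76
top bracket_a [ 0.5608 -0.3057  0.0078] 0.87
top bracket_a [ 0.361  -0.321   0.0004] 0.87
top bracket_a [ 0.4302 -0.1542 -0.0009] 0.74
top bracket_b [ 0.5608 -0.3057  0.0078]
[... 490 characters left out ...]
[ 0.5239 -0.2975 -0.0007] 0.91
side scoop_lip [4.235e-01 4.495e-01 2.000e-04] 0.7
side scoop_lip [ 0.4455 -0.2896  0.0022] 0.6
side scoop_bar [ 0.5283 -0.2952  0.0882] 0.64
side bracket_a [ 0.4911 -0.2949  0.0038] 0.81
side bracket_a [ 0.3619 -0.3212  0.0028] 0.78
side bracket_a [ 0.4314 -0.1549  0.0019] 0.52
side bracket_b [ 0.4911 -0.2949  0.0038] 0.81
side bracket_b [ 0.3619 -0.3212  0.0028] 0.78
side bracket_b [ 0.4314 -0.1549  0.0019] 0.52
[[445.20030106   0.         316.37736156]
 [  0.         445.20030106 236.42781894]
 [  0.           0.           1.        ]] [[ 0.983 -0.137  0.123  0.395]
 [-0.183 -0.643  0.744 -0.955]
 [-0.023 -0.754 -0.657  0.934]
 [ 0.     0.     0.     1.   ]]
```

View pics/top0.png

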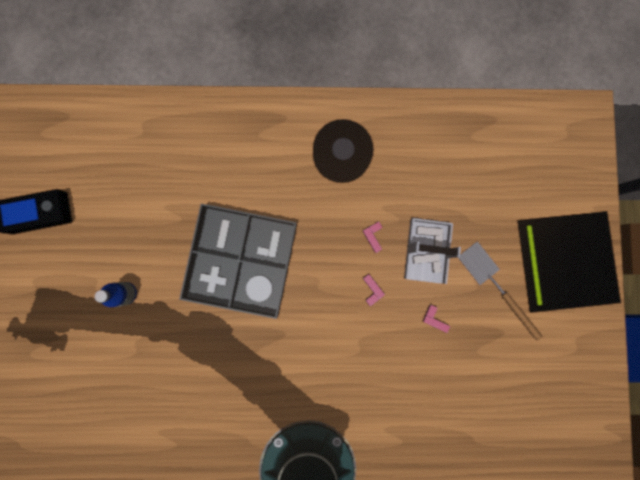

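View pics/side0.png

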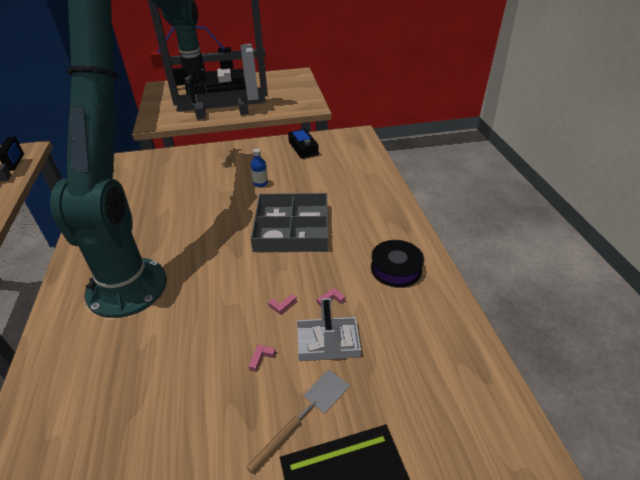

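The L sample is in the far right cell, at about px (268,243) in the top view. The scoop is at about (429,250) with its mouth facing the robot. The cells to the left of and below the L hold the bar (222,233) and the disc (258,290). Next I'll fit the poses of the tray and scoop and take a close crop.

```bash
cat >> h.py <<'E'
from scipy.optimize import minimize
def proj(c,P):
    k=cams.get_calibration(c); Ti=np.linalg.inv(k['T']); q=P@Ti[:3,:3].T+Ti[:3,3]; q=q@k['intrinsics'].T; return q[:,:2]/q[:,2:]
def hullmask(p):
    m=np.zeros((1920,2560),np.uint8); cv2.fillConvexPoly(m,cv2.convexHull(((p+.5)*4-.5).round().astype(np.int32)),1); return m
TRAY=np.array([[a*.116,b*.116,z] for a in(-1,1) for b in(-1,1) for z in(0,.055)])
SCOOP=np.array([[a*.075,b*.05,z] for a in(-1,1) for b in(-1,1) for z in(0,.03)]+[[a*.007,b*.046,z] for a in(-1,1) for b in(-1,1) for z in(.074,.108)])
def place(M,p,z=0):
    c,s=np.cos(p[2]),np.sin(p[2]); return M@np.array([[c,-s,0],[s,c,0],[0,0,1]]).T+[p[0],p[1],z]
def fit(name,M,p0,cs=('top','side'),z=0):
    hs={}
    for c in cs:
        d=[d for d in cams.masks_of(c,name)]
        q=proj(c,place(M,p0,z)).mean(0)
        best=max(d,key=lambda e:(e['mask']&(hullmask(proj(c,place(M,p0,z)))[2::4,2::4]>0)).sum())
        ys,xs=np.nonzero(best['mask']); hs[c]=hullmask(cv2.convexHull(np.c_[xs,ys].astype(np.float32))[:,0])
    def cost(p):
        t=0
        for c,h in hs.items():
            m=hullmask(proj(c,place(M,p,z))); t+=1-(m&h).sum()/(m|h).sum()
        return t
    r=minimize(cost,p0,method='Nelder-Mead',options=dict(initial_simplex=np.array([p0]*4)+np.r_[np.zeros((1,3)),np.diag([.008,.008,.06])],xatol=2e-4,fatol=1e-4))
    return r.x,r.fun
E
python3 - <<'E'
from h import *
ims={c:cams.snapshot(c) for c in('top','side')}
for cs in (('top','side'),('top',),('side',)):
    for n,M,p in(('tray',TRAY,[.502,.1645,-.21]),('scoop',SCOOP,[.525,-.297,-.11])):
        x,f=fit(n,M,np.array(p),cs); print(cs,n,x.round(4),np.degrees(x[2]).round(1),round(f,3))
a=cv2.resize(ims['top'][205:295,395:470],None,fx=5,fy=5,interpolation=3)
b=cv2.resize(ims['side'][290:365,290:365],None,fx=5,fy=5,interpolation=3)
a=cv2.resize(a,(375,450));b=cv2.resize(b,(420,450))
cv2.imwrite('pics/crop0.png',np.hstack([a,b])[:,:,::-1])
for _ in range(2):
    cams.snapshot('top'); tips('top',['scoop_bar','sample_ell','sample_disc','sample_bar'])
    cams.snapshot('side'); tips('side',['scoop_bar'])
E
```

```text
('top', 'side') tray [ 0.5015  0.1646 -0.2017] -11.6 0.049
('top', 'side') scoop [ 0.5248 -0.2986 -0.1192] -6.8 0.083
('top',) tray [ 0.5031  0.1649 -0.1971] -11.3 0.016
('top',) scoop [ 0.5263 -0.2968 -0.1324] -7.6 0.047
('side',) tray [ 0.4992  0.1653 -0.1933] -11.1 0.018
('side',) scoop [ 0.5238 -0.2991 -0.1117] -6.4 0.02
top scoop_bar [ 0.5246 -0.3025  0.0919] 0.9
top sample_ell [0.4321 0.1163 0.0036] 0.58
top sample_ell [0.5472 0.098  0.0019] 0.55
top sample_ell [ 4.449e-01 -2.860e-01 -2.000e-04] 0.37
top sample_disc [0.4315 0.1193 0.0016] 0.95
top sample_bar [0.5694 0.2093 0.0092] 0.5
top sample_bar [ 0.5287 -0.2996 -0.0038] 0.41
side scoop_bar [ 0.5281 -0.2971  0.0887] 0.91
top scoop_bar [ 0.5226 -0.2996  0.0884] 0.74
top sample_ell [0.547  0.0982 0.0028] 0.76
top sample_ell [ 0.4259  0.4468 -0.0007] 0.46
top sample_disc [0.4323 0.1171 0.0008] 0.65
top sample_disc [0.5477 0.0994 0.0036] 0.37
top sample_bar [0.5661 0.2101 0.0079] 0.66
side scoop_bar [ 0.5244 -0.2956  0.0902] 0.67
```

View pics/crop0.png

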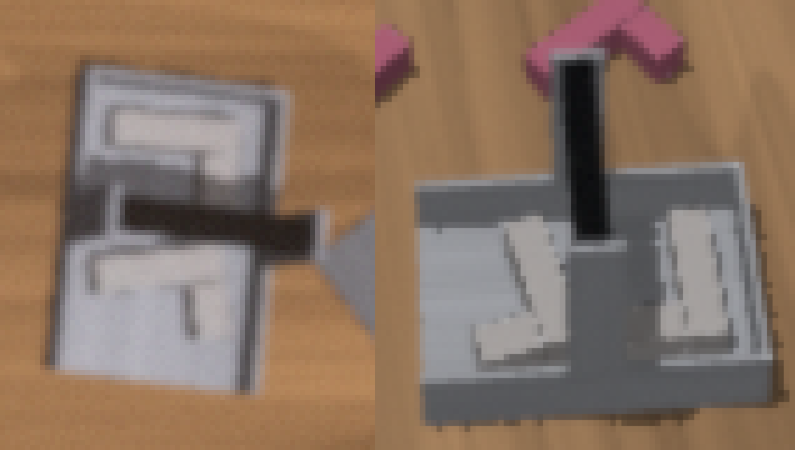

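The crop shows both brackets lying flat in the scoop. Bracket a is near the rear wall (crop 170,130), bracket b is in front of the bar (160,280), and the side plates carry the bar. The tool can't be pitched, so this is my plan:

1. Lay the scoop across the bar cell with its lip on the divider of the L cell.
2. Re-grip the rear wall shallowly.
3. Lift the rear so the scoop pivots on its lip.

First I'll travel to the scoop.

Request:
{"fn": "apply_moves", "kwargs": {
  "targets": [
    {"tx":-0.664,"ty":-0.446,"tz":0,"twist":1,"claw":0},
    {"tx":-0.664,"ty":-0.446,"tz":0,"twist":1,"claw":0},
    {"tx":-0.664,"ty":-0.446,"tz":0,"twist":1,"claw":0},
    {"tx":-0.664,"ty":-0.446,"tz":0,"twist":1,"claw":0},
    {"tx":-0.664,"ty":-0.446,"tz":0,"twist":1,"claw":0},
    {"tx":-0.664,"ty":-0.446,"tz":0,"twist":1,"claw":0},
    {"tx":-0.664,"ty":-0.446,"tz":0,"twist":1,"claw":0},
    {"tx":-0.664,"ty":-0.446,"tz":0,"twist":1,"claw":0},
    {"tx":-0.664,"ty":-0.446,"tz":0,"twist":1,"claw":0},
    {"tx":-0.664,"ty":-0.446,"tz":0,"twist":1,"claw":0},
    {"tx":-0.664,"ty":-0.446,"tz":0,"twist":1,"claw":0},
    {"tx":-0.664,"ty":-0.446,"tz":0,"twist":1,"claw":0}
  ]
}}

```text
time: 3.2
ee_pos: [0.6014, 0.1988, 0.2316]
orientation: [1.679, 2.655, 0.001]
wrist_force: [1.4, 0.5, 1.1]
opening: 1.001
finger_force: 0.0
```

```bash
cat >> h.py <<'E'
def plan(x,y,z,yaw):  # moves needed to reach world x,y,z with closing line at azimuth yaw (deg)
    s=ctrl.read_state(); Rm=R.from_rotvec(s['orientation']).as_matrix(); p=s['ee_pos']
    d=Rm.T@(np.array([x,y,z])-p)/.75; az=np.degrees(np.arctan2(Rm[1,1],Rm[0,1])); dy=(yaw-az+90)%180-90
    print('t',round(s['time'],2),'tcp',p.round(4),'az',az.round(2),'tilt',np.degrees(np.arccos(-Rm[2,2])).round(2),'| tx ty tz',d.round(4),'twist',round(-dy/45,4),'| F',s['wrist_force'].round(2),'op',round(s['opening'],3),'ff',round(s['finger_force'],1))
E
python3 -c "
from h import *
plan(.525,-.2985,.2305,-6.8)"
```

```text
t 3.2 tcp [0.6014 0.1988 0.2316] az 25.38 tilt 0.04 | tx ty tz [-0.5555 -0.3762  0.0011] twist 0.715 | F [1.36 0.54 1.09] op 1.001 ff 0.0
```

Request:
{"fn": "apply_moves", "kwargs": {
  "targets": [
    {"tx":-0.5555,"ty":-0.376,"tz":0,"twist":0.715,"claw":0},
    {"tx":-0.5555,"ty":-0.376,"tz":0,"twist":0.715,"claw":0},
    {"tx":-0.5555,"ty":-0.376,"tz":0,"twist":0.715,"claw":0},
    {"tx":-0.5555,"ty":-0.376,"tz":0,"twist":0.715,"claw":0},
    {"tx":-0.5555,"ty":-0.376,"tz":0,"twist":0.715,"claw":0},
    {"tx":-0.5555,"ty":-0.376,"tz":0,"twist":0.715,"claw":0},
    {"tx":-0.5555,"ty":-0.376,"tz":0,"twist":0.715,"claw":0},
    {"tx":-0.5555,"ty":-0.376,"tz":0,"twist":0.715,"claw":0},
    {"tx":-0.5555,"ty":-0.376,"tz":0,"twist":0.715,"claw":0},
    {"tx":-0.5555,"ty":-0.376,"tz":0,"twist":0.715,"claw":0},
    {"tx":-0.5555,"ty":-0.376,"tz":0,"twist":0.715,"claw":0},
    {"tx":-0.5555,"ty":-0.376,"tz":0,"twist":0.715,"claw":0}
  ]
}}

```text
time: 4.4
ee_pos: [0.5231, -0.2991, 0.2316]
orientation: [2.354, 2.08, -0.0]
wrist_force: [0.1, 1.0, -0.4]
opening: 1.003
finger_force: 0.0
```

```bash
python3 -c "
from h import *
plan(.525,-.2985,.078,-6.8)"
```

```text
t 4.4 tcp [ 0.5231 -0.2991  0.2316] az -7.07 tilt 0.04 | tx ty tz [0.0012 0.0023 0.2047] twist -0.006 | F [ 0.11  1.05 -0.44] op 1.003 ff 0.0
```

Request:
{"fn": "apply_moves", "kwargs": {
  "targets": [
    {"tx":0.001,"ty":0.002,"tz":0.06,"claw":0},
    {"tx":0.001,"ty":0.002,"tz":0.12,"claw":0},
    {"tx":0.001,"ty":0.002,"tz":0.17,"claw":0},
    {"tx":0.001,"ty":0.002,"tz":0.204,"claw":0},
    {"tx":0.001,"ty":0.002,"tz":0.204,"claw":0.3},
    {"tx":0.001,"ty":0.002,"tz":0.204,"claw":0.5},
    {"tx":0.001,"ty":0.002,"tz":0.204,"claw":0.7},
    {"tx":0.001,"ty":0.002,"tz":0.204,"claw":0.8},
    {"tx":0.001,"ty":0.002,"tz":0.204,"claw":1},
    {"tx":0.001,"ty":0.002,"tz":0.204,"claw":1},
    {"tx":0.001,"ty":0.002,"tz":0.204,"claw":1},
    {"tx":0.001,"ty":0.002,"tz":0.204,"claw":1}
  ]
}}

```text
invalid input
```

```bash
python3 -c "
from h import *
plan(.525,-.2985,.231,-6.8)"
```

```text
t 4.4 tcp [ 0.5231 -0.2991  0.2316] az -7.07 tilt 0.04 | tx ty tz [0.0011 0.0024 0.0007] twist -0.006 | F [ 0.11  1.05 -0.44] op 1.003 ff 0.0
```

Request:
{"fn": "apply_moves", "kwargs": {
  "targets": [
    {"tx":0.001,"ty":0.002,"tz":0.06,"twist":0,"claw":0},
    {"tx":0.001,"ty":0.002,"tz":0.12,"twist":0,"claw":0},
    {"tx":0.001,"ty":0.002,"tz":0.17,"twist":0,"claw":0},
    {"tx":0.001,"ty":0.002,"tz":0.204,"twist":0,"claw":0},
    {"tx":0.001,"ty":0.002,"tz":0.204,"twist":0,"claw":0.3},
    {"tx":0.001,"ty":0.002,"tz":0.204,"twist":0,"claw":0.5},
    {"tx":0.001,"ty":0.002,"tz":0.204,"twist":0,"claw":0.7},
    {"tx":0.001,"ty":0.002,"tz":0.204,"twist":0,"claw":0.8},
    {"tx":0.001,"ty":0.002,"tz":0.204,"twist":0,"claw":1},
    {"tx":0.001,"ty":0.002,"tz":0.204,"twist":0,"claw":1},
    {"tx":0.001,"ty":0.002,"tz":0.204,"twist":0,"claw":1},
    {"tx":0.001,"ty":0.002,"tz":0.204,"twist":0,"claw":1}
  ]
}}

```text
time: 5.6
ee_pos: [0.5265, -0.2967, 0.0799]
orientation: [2.348, 2.084, 0.002]
wrist_force: [-0.4, 0.5, 7.0]
opening: 0.15
finger_force: 60.0
```

```bash
python3 -c "
from h import *
plan(.525,-.2985,.231,-6.8)"
```

```text
t 5.6 tcp [ 0.5265 -0.2967  0.0799] az -6.81 tilt 0.14 | tx ty tz [-0.0027 -0.0012 -0.2015] twist -0.0003 | F [-0.35  0.48  6.98] op 0.15 ff 60.0
```

Request:
{"fn": "apply_moves", "kwargs": {
  "targets": [
    {"tx":0,"ty":0,"tz":-0.005,"twist":0,"claw":1},
    {"tx":0,"ty":0,"tz":-0.015,"twist":0,"claw":1},
    {"tx":0,"ty":0,"tz":-0.035,"twist":0,"claw":1},
    {"tx":0,"ty":0,"tz":-0.06,"twist":0,"claw":1},
    {"tx":0,"ty":0,"tz":-0.09,"twist":0,"claw":1},
    {"tx":0,"ty":0,"tz":-0.115,"twist":0,"claw":1},
    {"tx":0,"ty":0,"tz":-0.13,"twist":0,"claw":1},
    {"tx":0,"ty":0,"tz":-0.14,"twist":0,"claw":1},
    {"tx":0,"ty":0,"tz":-0.14,"twist":0,"claw":1}
  ]
}}

```text
time: 6.5
ee_pos: [0.5258, -0.2965, 0.1843]
orientation: [2.348, 2.085, 0.001]
wrist_force: [0.1, -0.9, -3.7]
opening: 0.151
finger_force: 58.6
```

```bash
python3 -c "
from h import *
t=np.radians(-11.5);ex=np.array([np.cos(t),np.sin(t)]);ey=np.array([-ex[1],ex[0]]);T=np.array([.5015,.1647])
for v in (75,73,150): print(v,(T+.057*ex+v/1000*ey).round(4))
save('side','lift'); tips('side',['bracket_a','scoop_bar','scoop'])
plan(.62,-.06,.184,38)
plan(*(T+.057*ex+.074*ey),.18,78.5)"
```

```text
75 [0.5723 0.2268]
73 [0.5719 0.2249]
150 [0.5873 0.3003]
side bracket_a [ 3.611e-01 -3.203e-01 -3.000e-04] 0.68
side bracket_a [ 0.4292 -0.1501  0.0016] 0.6
side bracket_a [ 0.5633 -0.3027  0.1093] 0.56
side scoop_bar [ 0.5275 -0.2968  0.1915] 0.64
side scoop [ 0.5249 -0.2978  0.1008] 0.89
side scoop [0.4351 0.1179 0.002 ] 0.71
t 6.7 tcp [ 0.5248 -0.2958  0.1823] az -6.81 tilt 0.12 | tx ty tz [ 0.3272  0.0887 -0.0022] twist -0.9957 | F [ 0.06  0.29 -3.54] op 0.15 ff 58.6
t 6.7 tcp [ 0.5248 -0.2958  0.1823] az -6.81 tilt 0.12 | tx ty tz [ 0.698  -0.0198  0.0037] twist -1.8957 | F [ 0.06  0.29 -3.54] op 0.15 ff 58.6
```

View pics/lift.png

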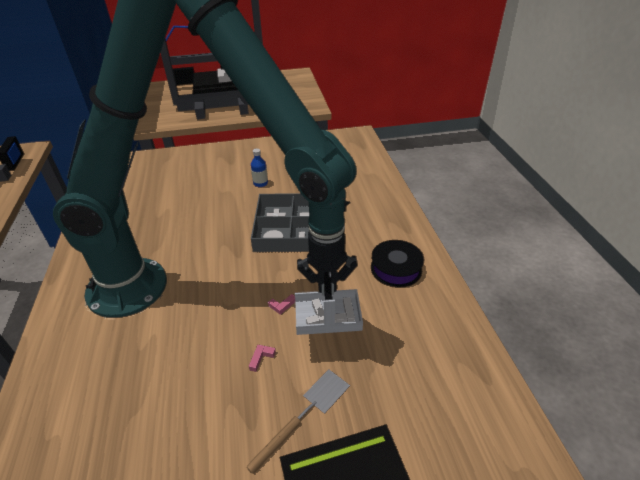

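The scoop is lifted level at about (328,310) with both brackets inside. Next I'll carry it to the tray.

Request:
{"fn": "apply_moves", "kwargs": {
  "targets": [
    {"tx":0.006,"ty":0,"tz":0,"twist":-0.03,"claw":1},
    {"tx":0.02,"ty":0,"tz":0,"twist":-0.09,"claw":1},
    {"tx":0.045,"ty":0,"tz":0,"twist":-0.18,"claw":1},
    {"tx":0.08,"ty":-0.002,"tz":0,"twist":-0.28,"claw":1},
    {"tx":0.12,"ty":-0.003,"tz":0,"twist":-0.4,"claw":1},
    {"tx":0.16,"ty":-0.004,"tz":0,"twist":-0.52,"claw":1},
    {"tx":0.2,"ty":-0.005,"tz":0,"twist":-0.64,"claw":1},
    {"tx":0.24,"ty":-0.006,"tz":0,"twist":-0.76,"claw":1},
    {"tx":0.28,"ty":-0.007,"tz":0,"twist":-0.86,"claw":1},
    {"tx":0.31,"ty":-0.008,"tz":0,"twist":-0.94,"claw":1},
    {"tx":0.33,"ty":-0.009,"tz":0,"twist":-0.98,"claw":1},
    {"tx":0.34,"ty":-0.01,"tz":0,"twist":-1.0,"claw":1}
  ]
}}

```text
time: 7.9
ee_pos: [0.5483, -0.0401, 0.1833]
orientation: [-1.367, -2.828, -0.001]
wrist_force: [-0.0, -0.3, -2.8]
opening: 0.152
finger_force: 58.6
```

```bash
python3 -c "
from h import *
plan(.5721,.2258,.182,78.5)"
```

```text
t 7.9 tcp [ 0.5483 -0.0401  0.1833] az 38.43 tilt 0.03 | tx ty tz [0.258  0.2451 0.0019] twist -0.8905 | F [-0.04 -0.34 -2.83] op 0.152 ff 58.6
```

Request:
{"fn": "apply_moves", "kwargs": {
  "targets": [
    {"tx":0.005,"ty":0.005,"tz":0,"twist":-0.03,"claw":1},
    {"tx":0.016,"ty":0.015,"tz":0,"twist":-0.08,"claw":1},
    {"tx":0.036,"ty":0.034,"tz":0,"twist":-0.16,"claw":1},
    {"tx":0.064,"ty":0.061,"tz":0,"twist":-0.26,"claw":1},
    {"tx":0.095,"ty":0.09,"tz":0,"twist":-0.37,"claw":1},
    {"tx":0.127,"ty":0.121,"tz":0,"twist":-0.48,"claw":1},
    {"tx":0.158,"ty":0.15,"tz":0,"twist":-0.59,"claw":1},
    {"tx":0.19,"ty":0.18,"tz":0,"twist":-0.7,"claw":1},
    {"tx":0.217,"ty":0.206,"tz":0,"twist":-0.79,"claw":1},
    {"tx":0.24,"ty":0.228,"tz":0,"twist":-0.85,"claw":1},
    {"tx":0.252,"ty":0.24,"tz":0,"twist":-0.88,"claw":1},
    {"tx":0.258,"ty":0.245,"tz":0,"twist":-0.89,"claw":1}
  ]
}}

```text
time: 9.1
ee_pos: [0.5732, 0.225, 0.1832]
orientation: [0.318, 3.125, 0.0]
wrist_force: [-0.3, -0.0, -3.4]
opening: 0.151
finger_force: 58.7
```

```bash
python3 - <<'E'
from h import *
a=save('top','over'); s=ctrl.read_state()
for c in('top','side'):
    if c=='side': b=cams.snapshot(c)
    tips(c,['scoop_lip','scoop','scoop_bar'])
    x,f=fit('scoop',SCOOP,np.array([s['ee_pos'][0],s['ee_pos'][1],np.radians(78.5)]),(c,),z=s['ee_pos'][2]-.08); print(x[:2].round(4),np.degrees(x[2]).round(1),round(f,3))
plan(.5721,.2258,.14,78.5)
A=cv2.resize(a[180:340,150:330],(360,320),interpolation=3);B=cv2.resize(b[130:290,220:400],(360,320),interpolation=3)
cv2.imwrite('pics/over.png',np.hstack([A,B])[:,:,::-1])
E
```

```text
top scoop_lip [0.5555 0.1525 0.1027] 0.73
top scoop_lip [0.5041 0.1659 0.0021] 0.25
top scoop_lip [0.5435 0.098  0.0022] 0.21
top scoop [0.5794 0.224  0.0993] 0.96
top scoop [0.5469 0.0949 0.0023] 0.18
top scoop_bar [0.5722 0.223  0.1927] 0.93
[0.5763 0.2227] 80.2 0.253
side scoop_lip [0.5569 0.1484 0.1023] 0.81
side scoop_bar [0.5752 0.2222 0.1903] 0.97
[0.5732 0.2235] 78.9 0.034
t 9.6 tcp [0.5732 0.2226 0.1834] az 78.17 tilt 0.02 | tx ty tz [0.0023 0.0039 0.0578] twist -0.0074 | F [-0.01 -0.34 -2.84] op 0.151 ff 58.7
```

View pics/over.png

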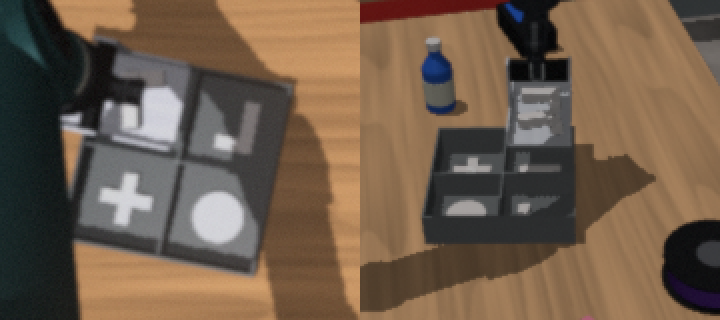

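The scoop hangs over the bar cell, which is the upper-left cell in the crop. Its lip is about on the divider to the L cell, and both brackets are still inside. I'll lower it gently.

Request:
{"fn": "apply_moves", "kwargs": {
  "targets": [
    {"tx":0.002,"ty":-0.002,"tz":0.01,"twist":-0.007,"claw":1},
    {"tx":0.002,"ty":-0.002,"tz":0.025,"twist":-0.007,"claw":1},
    {"tx":0.002,"ty":-0.002,"tz":0.04,"twist":-0.007,"claw":1},
    {"tx":0.002,"ty":-0.002,"tz":0.05,"twist":-0.007,"claw":1},
    {"tx":0.002,"ty":-0.002,"tz":0.056,"twist":-0.007,"claw":1},
    {"tx":0.002,"ty":-0.002,"tz":0.058,"twist":-0.007,"claw":1},
    {"tx":0.002,"ty":-0.002,"tz":0.058,"twist":-0.007,"claw":1}
  ]
}}

```text
time: 10.3
ee_pos: [0.5714, 0.2224, 0.1396]
orientation: [-0.313, -3.126, 0.0]
wrist_force: [0.0, -0.6, -3.9]
opening: 0.156
finger_force: 58.7
```

```bash
python3 -c "
from h import *
plan(.5714,.2214,.135,78.5)"
```

```text
t 10.3 tcp [0.5714 0.2224 0.1396] az 78.55 tilt 0.01 | tx ty tz [-0.0003 -0.0013  0.0061] twist 0.0011 | F [ 0.03 -0.58 -3.87] op 0.156 ff 58.7
```

Request:
{"fn": "apply_moves", "kwargs": {
  "targets": [
    {"tx":0,"ty":-0.001,"tz":0.002,"twist":0,"claw":1},
    {"tx":0,"ty":-0.001,"tz":0.004,"twist":0,"claw":1},
    {"tx":0,"ty":-0.001,"tz":0.0055,"twist":0,"claw":1},
    {"tx":0,"ty":-0.001,"tz":0.0055,"twist":0,"claw":1}
  ]
}}

```text
time: 10.7
ee_pos: [0.5711, 0.2216, 0.1357]
orientation: [-0.313, -3.126, 0.0]
wrist_force: [0.0, -0.3, -3.7]
opening: 0.154
finger_force: 58.7
```

```bash
python3 -c "
from h import *
plan(.5714,.2214,.134,78.5)"
```

```text
t 10.7 tcp [0.5711 0.2216 0.1357] az 78.55 tilt 0.0 | tx ty tz [-0.0004 -0.0001  0.0023] twist 0.0011 | F [ 0.03 -0.32 -3.73] op 0.154 ff 58.7
```

Request:
{"fn": "apply_moves", "kwargs": {
  "targets": [
    {"tx":0,"ty":0,"tz":0.001,"twist":0,"claw":1},
    {"tx":0,"ty":0,"tz":0.002,"twist":0,"claw":1},
    {"tx":0,"ty":0,"tz":0.003,"twist":0,"claw":1},
    {"tx":0,"ty":0,"tz":0.003,"twist":0,"claw":1}
  ]
}}

```text
time: 11.1
ee_pos: [0.5713, 0.2214, 0.1348]
orientation: [0.314, 3.126, 0.0]
wrist_force: [-3.5, -2.9, 5.9]
opening: 0.15
finger_force: 60.1
```

```bash
python3 -c "
from h import *
plan(.5714,.2214,.134,78.5)"
```

```text
t 11.1 tcp [0.5713 0.2214 0.1348] az 78.53 tilt 0.01 | tx ty tz [-0.0002 -0.      0.0011] twist 0.0008 | F [-3.55 -2.93  5.93] op 0.15 ff 60.1
```

The scoop is resting on the walls (+6 N). I'll release it and rise.

Request:
{"fn": "apply_moves", "kwargs": {
  "targets": [
    {"tx":0,"ty":0,"tz":0.001,"twist":0,"claw":0.75},
    {"tx":0,"ty":0,"tz":0.001,"twist":0,"claw":0.65},
    {"tx":0,"ty":0,"tz":0.001,"twist":0,"claw":0.55},
    {"tx":0,"ty":0,"tz":0,"twist":0,"claw":0.55},
    {"tx":0,"ty":0,"tz":-0.02,"twist":0,"claw":0.55},
    {"tx":0,"ty":0,"tz":-0.06,"twist":0,"claw":0.55},
    {"tx":0,"ty":0,"tz":-0.1,"twist":0,"claw":0.55},
    {"tx":0,"ty":0,"tz":-0.12,"twist":0,"claw":0.55},
    {"tx":0,"ty":0,"tz":-0.12,"twist":0,"claw":0.55}
  ]
}}

```text
time: 12.0
ee_pos: [0.5733, 0.2225, 0.2273]
orientation: [0.313, 3.12, 0.006]
wrist_force: [-0.2, 0.1, -0.3]
opening: 0.446
finger_force: 0.0
```

```bash
python3 - <<'E'
from h import *
s=ctrl.read_state()
t=np.radians(-11.5);ex=np.array([np.cos(t),np.sin(t)]);ey=np.array([-ex[1],ex[0]]);T=np.array([.5015,.1647])
b=cams.snapshot('side'); tips('side',['scoop_lip','scoop','scoop_bar'])
x,f=fit('scoop',SCOOP,np.array([.5713,.2214,np.radians(78.5)]),('side',),z=.055); print(x[:2].round(4),np.degrees(x[2]).round(1),round(f,3))
a=cams.snapshot('top'); tips('top',['scoop_lip','scoop','scoop_bar'])
r=x[:2]-T; print('tray frame',(r@ex).round(4),(r@ey).round(4))
rw=x[:2]+.073*np.array([np.cos(x[2]),np.sin(x[2])]);print('rear',rw)
plan(*rw,.225,np.degrees(x[2]))
B=cv2.resize(b[120:270,220:370],(600,600),interpolation=3)
cv2.imwrite('pics/rest.png',B[:,:,::-1])
E
```

```text
side scoop_lip [0.5533 0.1513 0.0442] 0.88
side scoop [0.5704 0.2209 0.0502] 0.95
side scoop_bar [0.5723 0.2152 0.144 ] 0.85
side scoop_bar [ 0.5008  0.1641 -0.001 ] 0.46
[0.5714 0.2145] 79.8 0.069
top scoop_lip [0.5531 0.1506 0.0455] 0.69
top scoop_lip [0.5806 0.2529 0.0616] 0.38
top scoop [0.5733 0.2176 0.0479] 0.8
top scoop_bar [0.571  0.2137 0.1437] 0.68
top scoop_bar [0.5526 0.148  0.0475] 0.65
tray frame 0.0586 0.0627
rear [0.58428198 0.28633813]
t 12.45 tcp [0.5708 0.2214 0.2226] az 78.56 tilt 0.09 | tx ty tz [-0.0005  0.0884 -0.0033] twist -0.0287 | F [ 0.04  0.42 -0.36] op 0.449 ff 0.0
```

View pics/rest.png

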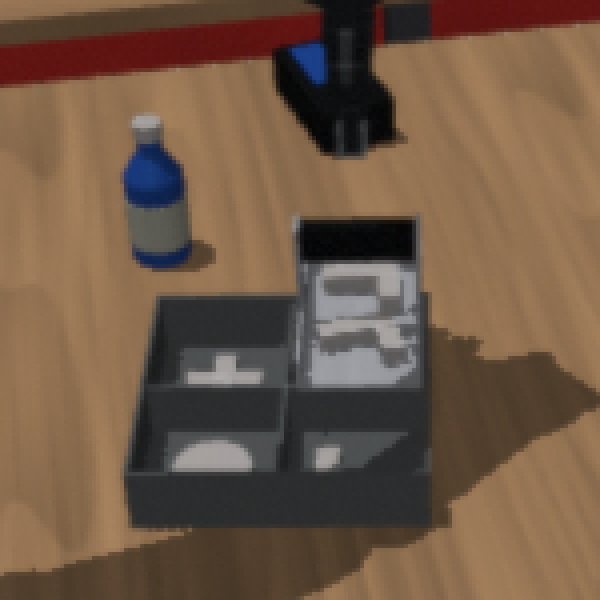

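Both brackets are still in the scoop, but the lip reads about 10 mm low (z ≈ 0.045). It may have dropped behind the divider at crop (360,388), so I'll check the pitch more closely.

```bash
cat >> h.py <<'E'
def fit5(c,p0):
    def P(p):
        cb,sb=np.cos(p[4]),np.sin(p[4]) # pitch>0: mouth down
        Q=SCOOP@np.array([[cb,0,-sb],[0,1,0],[sb,0,cb]]).T
        return place(Q,p[:3],p[3])
    m0=hullmask(proj(c,P(p0)))[2::4,2::4]>0
    ds=cams.masks_of(c,'scoop'); best=max(ds,key=lambda e:(e['mask']&m0).sum())
    ys,xs=np.nonzero(best['mask']); h=hullmask(cv2.convexHull(np.c_[xs,ys].astype(np.float32))[:,0])
    def cost(p):
        m=hullmask(proj(c,P(p))); return 1-(m&h).sum()/(m|h).sum()
    st=np.diag([.006,.006,.04,.006,.08])
    r=minimize(cost,p0,method='Nelder-Mead',options=dict(initial_simplex=np.array([p0]*6)+np.r_[np.zeros((1,5)),st],xatol=2e-4,fatol=1e-4,maxiter=300))
    p=r.x; lip=place(np.array([[-.075*np.cos(p[4]),0,-.075*np.sin(p[4])]]),p[:3],p[3])
    print(c,p.round(4),'pitch',np.degrees(p[4]).round(1),'lip',lip.round(4),round(r.fun,3)); return p
E
python3 - <<'E'
from h import *
for i in range(2):
    b=cams.snapshot('side'); fit5('side',np.array([.5713,.2214,1.37,.052,.04])); tips('side',['scoop_lip'])
B=cv2.resize(b[180:250,270:340],(700,560),interpolation=0)
cv2.imwrite('pics/lip.png',B[:,:,::-1])
# projected divider lines
t=np.radians(-11.5)
L=np.array([[x,y,z] for y in(-.002,.002,-.116) for x in(.002,.112) for z in(.055,)])
p=proj('side',place(L,[.5015,.1647,t])); print(((p-[270,180])*[10,8]).round(0))
E
```

```text
side [0.5713 0.2223 1.3832 0.0517 0.0506] pitch 2.9 lip [[0.5573 0.1487 0.0479]] 0.058
side scoop_lip [0.5562 0.1471 0.0449] 0.73
side [0.5718 0.2236 1.3657 0.0529 0.0663] pitch 3.8 lip [[0.5565 0.1504 0.0479]] 0.063
side scoop_lip [0.5567 0.1497 0.0468] 0.59
[[220. 276.]
 [564. 274.]
 [221. 270.]
 [564. 268.]
 [198. 465.]
 [564. 463.]]
```

View pics/lip.png

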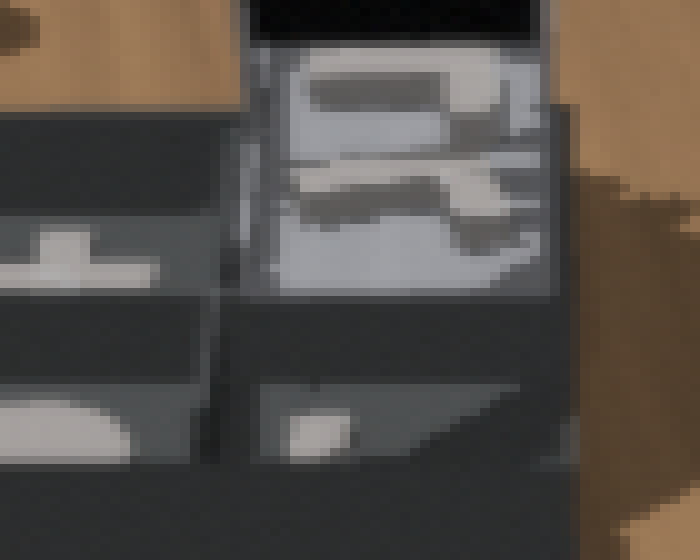

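```bash
python3 - <<'E'
from h import *
t=np.radians(-11.5)
for nm,x,y,z in [('backtop out',-.04,.116,.055),('back face base',-.04,.112,.004),('div top far',-.04,.002,.055),('div top near',-.04,-.002,.055),('div base near',-.04,-.002,.004),('front top in',-.04,-.112,.055),('front top out',-.04,-.116,.055),('right back base',.09,.112,.004),('div base right',.03,-.002,.004)]:
    p=proj('side',place(np.array([[x,y,z]]),[.5015,.1647,t]))[0]; print(nm,((p-[270,180])*[10,8]).round(0))
b=cams.snapshot('side'); g=cv2.cvtColor(b,cv2.COLOR_RGB2GRAY)
for c in (274,280,288,300,305,310,318): print(c,g[190:242,c].tolist())
E
```

```text
backtop out [117. 104.]
back face base [127. 206.]
div top far [ 90. 271.]
div top near [ 89. 277.]
div base near [101. 375.]
front top in [ 59. 458.]
front top out [ 58. 465.]
right back base [502. 204.]
div base right [315. 374.]
274 [127, 127, 124, 106, 61, 46, 45, 44, 45, 46, 44, 45, 45, 45, 44, 45, 52, 81, 106, 142, 160, 160, 159, 169, 172, 155, 103, 54, 45, 45, 46, 45, 45, 45, 44, 45, 44, 53, 78, 94, 140, 160, 162, 162, 161, 161, 156, 126, 60, 45, 46, 44]
280 [121, 121, 117, 97, 59, 46, 45, 45, 45, 45, 44, 45, 46, 44, 44, 45, 51, 78, 81, 80, 78, 82, 110, 157, 162, 154, 88, 50, 46, 45, 45, 45, 45, 44, 45, 45, 46, 51, 77, 80, 84, 107, 154, 162, 162, 161, 157, 126, 61, 44, 45, 45]
288 [119, 120, 117, 97, 59, 47, 46, 45, 45, 45, 46, 46, 46, 44, 45, 45, 53, 77, 80, 80, 80, 79, 80, 80, 80, 79, 74, 50, 46, 45, 46, 46, 45, 46, 45, 45, 46, 53, 76, 79, 79, 76, 74, 75, 75, 74, 72, 64, 47, 45, 45, 46]
300 [133, 131, 145, 150, 154, 155, 155, 156, 154, 147, 112, 157, 162, 157, 106, 99, 95, 104, 132, 155, 158, 158, 158, 159, 158, 154, 121, 71, 46, 44, 44, 44, 46, 45, 45, 45, 46, 50, 74, 79, 80, 95, 154, 161, 161, 162, 155, 103, 53, 44, 45, 44]
305 [92, 90, 89, 95, 150, 156, 155, 154, 149, 124, 159, 163, 156, 107, 91, 90, 87, 91, 149, 155, 154, 156, 155, 155, 155, 152, 118, 64, 46, 46, 45, 45, 45, 45, 45, 45, 45, 51, 76, 79, 80, 84, 92, 85, 71, 69, 75, 60, 46, 44, 46, 45]
310 [92, 90, 88, 92, 152, 158, 158, 157, 148, 113, 158, 158, 122, 93, 89, 89, 102, 152, 156, 157, 157, 156, 157, 157, 157, 152, 116, 63, 46, 44, 44, 45, 46, 44, 45, 44, 46, 50, 77, 80, 80, 80, 79, 79, 79, 78, 71, 47, 45, 44, 44, 45]
318 [165, 166, 162, 147, 108, 92, 91, 90, 94, 135, 156, 144, 155, 162, 164, 164, 158, 100, 90, 90, 93, 100, 149, 154, 152, 136, 89, 57, 45, 45, 45, 44, 45, 46, 46, 44, 45, 51, 77, 79, 70, 49, 43, 43, 43, 42, 43, 41, 44, 45, 45, 45]
```

Pixel rows show the divider is about 5 mm lower than the outer walls, and the tray lies about 3 mm nearer than I fitted. So the lip is resting on the divider with roughly 3° of pitch. I'll go to the rear wall for a shallow pinch.

Request:
{"fn": "apply_moves", "kwargs": {
  "targets": [
    {"tx":0,"ty":0.04,"tz":0,"twist":0,"claw":0.6},
    {"tx":-0.001,"ty":0.08,"tz":0,"twist":0,"claw":0.65},
    {"tx":-0.001,"ty":0.096,"tz":0.02,"twist":0,"claw":0.7},
    {"tx":-0.001,"ty":0.096,"tz":0.07,"twist":0,"claw":0.7},
    {"tx":-0.001,"ty":0.096,"tz":0.11,"twist":0,"claw":0.7},
    {"tx":-0.001,"ty":0.096,"tz":0.14,"twist":0,"claw":0.7},
    {"tx":-0.001,"ty":0.096,"tz":0.155,"twist":0,"claw":0.7},
    {"tx":-0.001,"ty":0.096,"tz":0.155,"twist":0,"claw":0.7}
  ]
}}

```text
time: 13.6
ee_pos: [0.5847, 0.2906, 0.1048]
orientation: [-0.314, -3.122, 0.005]
wrist_force: [0.7, 0.7, -0.6]
opening: 0.3
finger_force: 0.0
```

```bash
python3 - <<'E'
from h import *
plan(.5856,.2921,.083,78.6)
b=cams.snapshot('side'); fit5('side',np.array([.5713,.2214,1.37,.052,.04]))
cv2.imwrite('pics/rear.png',cv2.resize(b[140:230,270:370],(800,600),interpolation=3)[:,:,::-1])
p=proj('side',np.array([[.5856,.2921,.086],ctrl.read_state()['ee_pos']]));print(((p-[270,140])*[8,6.67]).round())
E
```

```text
t 13.6 tcp [0.5847 0.2906 0.1048] az 78.53 tilt 0.28 | tx ty tz [-0.0009  0.0023  0.0291] twist -0.0015 | F [ 0.71  0.67 -0.56] op 0.3 ff 0.0
side [0.5719 0.2232 1.3492 0.0519 0.0825] pitch 4.7 lip [[0.5555 0.1503 0.0457]] 0.048
[[321. 273.]
 [322. 237.]]
```

View pics/rear.png

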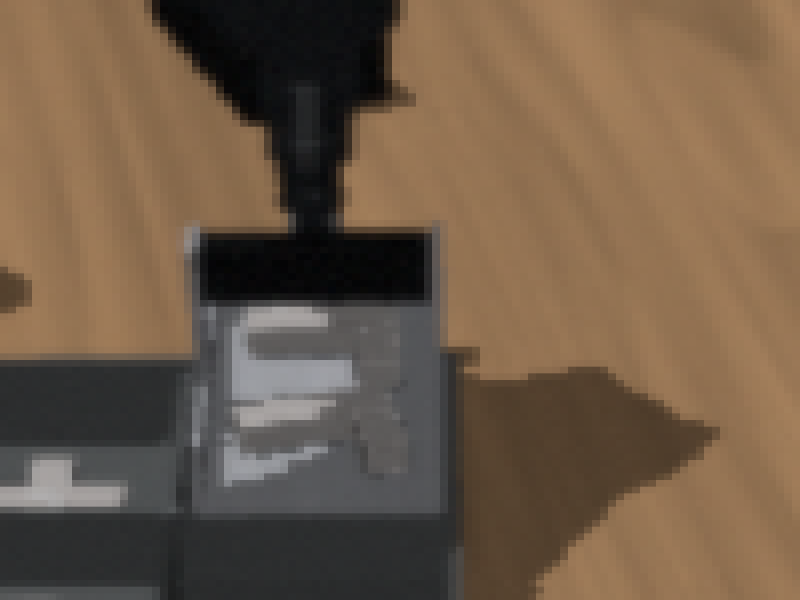

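The fingers are just behind the bar at crop (315,230), and the brackets are still in place. I'll lower and close on the rear wall.

Request:
{"fn": "apply_moves", "kwargs": {
  "targets": [
    {"tx":-0.001,"ty":0.0023,"tz":0.01,"twist":0,"claw":0.7},
    {"tx":-0.001,"ty":0.0023,"tz":0.02,"twist":0,"claw":0.7},
    {"tx":-0.001,"ty":0.0023,"tz":0.026,"twist":0,"claw":0.75},
    {"tx":-0.001,"ty":0.0023,"tz":0.0275,"twist":0,"claw":0.82},
    {"tx":-0.001,"ty":0.0023,"tz":0.0275,"twist":0,"claw":0.88},
    {"tx":-0.001,"ty":0.0023,"tz":0.0275,"twist":0,"claw":0.92},
    {"tx":-0.001,"ty":0.0023,"tz":0.0275,"twist":0,"claw":0.92}
  ]
}}

```text
time: 14.4
ee_pos: [0.5871, 0.293, 0.0866]
orientation: [-0.314, -3.126, 0.001]
wrist_force: [-0.3, -1.0, -1.0]
opening: 0.078
finger_force: 0.5
```

```bash
python3 - <<'E'
from h import *
plan(.5856,.2921,.083,78.6)
E
```

```text
t 14.4 tcp [0.5871 0.293  0.0866] az 78.54 tilt 0.04 | tx ty tz [ 0.0018 -0.0016  0.0048] twist -0.0014 | F [-0.32 -0.98 -1.03] op 0.078 ff 0.5
```

Request:
{"fn": "apply_moves", "kwargs": {
  "targets": [
    {"tx":0,"ty":0,"tz":0.003,"twist":0,"claw":0.92},
    {"tx":0,"ty":0,"tz":0.003,"twist":0,"claw":0.95},
    {"tx":0,"ty":0,"tz":0.003,"twist":0,"claw":0.97},
    {"tx":0,"ty":0,"tz":0.003,"twist":0,"claw":0.97}
  ]
}}

```text
time: 14.8
ee_pos: [0.5872, 0.2925, 0.0843]
orientation: [-0.314, -3.126, 0.002]
wrist_force: [-0.5, -2.8, 1.4]
opening: 0.031
finger_force: 18.0
```

```bash
python3 - <<'E'
from h import *
plan(.5856,.2921,.083,78.6)
E
```

```text
t 14.8 tcp [0.5872 0.2925 0.0843] az 78.52 tilt 0.08 | tx ty tz [ 0.002  -0.001   0.0017] twist -0.0018 | F [-0.52 -2.81  1.39] op 0.031 ff 18.0
```

It's a light pinch on the rear wall (18 N). I'll nudge the scoop 4 mm toward the mouth, then begin the arc about the lip.

Request:
{"fn": "apply_moves", "kwargs": {
  "targets": [
    {"tx":0,"ty":-0.003,"tz":0,"twist":0,"claw":0.97},
    {"tx":0,"ty":-0.0055,"tz":0,"twist":0,"claw":0.97},
    {"tx":0,"ty":-0.0065,"tz":-0.005,"twist":0,"claw":0.97},
    {"tx":0,"ty":-0.008,"tz":-0.01,"twist":0,"claw":0.97},
    {"tx":0,"ty":-0.01,"tz":-0.015,"twist":0,"claw":0.97},
    {"tx":0,"ty":-0.012,"tz":-0.02,"twist":0,"claw":0.97},
    {"tx":0,"ty":-0.012,"tz":-0.02,"twist":0,"claw":0.97}
  ]
}}

```text
time: 15.5
ee_pos: [0.5858, 0.2844, 0.1]
orientation: [0.314, 3.125, 0.0]
wrist_force: [1.2, 1.6, -1.8]
opening: 0.031
finger_force: 18.3
```

```bash
python3 - <<'E'
from h import *
plan(.5856,.2921,.083,78.6)
b=cams.snapshot('side'); fit5('side',np.array([.5705,.219,1.37,.058,.17])); tips('side',['scoop_lip','scoop_bar','scoop'])
E
```

```text
t 15.5 tcp [0.5858 0.2844 0.1   ] az 78.52 tilt 0.04 | tx ty tz [0.0023 0.01   0.0226] twist -0.0018 | F [ 1.18  1.63 -1.76] op 0.031 ff 18.3
side [0.5707 0.218  1.3641 0.0595 0.1695] pitch 9.7 lip [[0.5555 0.1456 0.0469]] 0.046
side scoop_bar [0.5703 0.2017 0.1472] 0.61
side scoop_bar [0.4574 0.2331 0.0047] 0.46
side scoop [0.5722 0.2209 0.0599] 0.87
```

It works as planned: pitch is 9.7° with the lip on the divider. I'll continue the arc.

Request:
{"fn": "apply_moves", "kwargs": {
  "targets": [
    {"tx":0,"ty":-0.002,"tz":-0.0055,"twist":0,"claw":0.97},
    {"tx":0,"ty":-0.0045,"tz":-0.011,"twist":0,"claw":0.97},
    {"tx":0,"ty":-0.0071,"tz":-0.0161,"twist":0,"claw":0.97},
    {"tx":0,"ty":-0.01,"tz":-0.0213,"twist":0,"claw":0.97},
    {"tx":0,"ty":-0.0128,"tz":-0.0265,"twist":0,"claw":0.97},
    {"tx":0,"ty":-0.0156,"tz":-0.0315,"twist":0,"claw":0.97},
    {"tx":0,"ty":-0.0188,"tz":-0.0365,"twist":0,"claw":0.97},
    {"tx":0,"ty":-0.022,"tz":-0.0415,"twist":0,"claw":0.97},
    {"tx":0,"ty":-0.0253,"tz":-0.046,"twist":0,"claw":0.97},
    {"tx":0,"ty":-0.0253,"tz":-0.046,"twist":0,"claw":0.97}
  ]
}}

```text
time: 16.75
ee_pos: [0.582, 0.2656, 0.1344]
orientation: [0.314, 3.125, -0.0]
wrist_force: [-0.2, -0.7, -2.5]
opening: 0.031
finger_force: 18.7
```

```bash
python3 - <<'E'
from h import *
plan(.5856,.2921,.083,78.6)
b=cams.snapshot('side'); fit5('side',np.array([.5695,.212,1.37,.078,.43])); tips('side',['bracket_a'])
E
```

```text
t 16.75 tcp [0.582  0.2656 0.1344] az 78.51 tilt 0.03 | tx ty tz [0.0023 0.0356 0.0685] twist -0.002 | F [-0.2  -0.74 -2.5 ] op 0.031 ff 18.7
side [0.5683 0.2175 1.3988 0.073  0.3811] pitch 21.8 lip [[0.5563 0.1489 0.0451]] 0.037
side bracket_a [ 0.5608 -0.1722  0.0018] 0.8
side bracket_a [ 0.361  -0.3198  0.0008] 0.69
side bracket_a [ 0.4317 -0.1529 -0.0019] 0.6
```

Request:
{"fn": "apply_moves", "kwargs": {
  "targets": [
    {"tx":0,"ty":-0.004,"tz":-0.0046,"twist":0,"claw":0.97},
    {"tx":0,"ty":-0.008,"tz":-0.0092,"twist":0,"claw":0.97},
    {"tx":0,"ty":-0.0121,"tz":-0.0137,"twist":0,"claw":0.97},
    {"tx":0,"ty":-0.0165,"tz":-0.018,"twist":0,"claw":0.97},
    {"tx":0,"ty":-0.021,"tz":-0.0222,"twist":0,"claw":0.97},
    {"tx":0,"ty":-0.0255,"tz":-0.0264,"twist":0,"claw":0.97},
    {"tx":0,"ty":-0.0255,"tz":-0.0264,"twist":0,"claw":0.97},
    {"tx":0,"ty":-0.0255,"tz":-0.0264,"twist":0,"claw":0.97}
  ]
}}

```text
time: 17.7
ee_pos: [0.5783, 0.2475, 0.1541]
orientation: [0.314, 3.125, 0.001]
wrist_force: [-0.3, 0.3, -0.3]
opening: 0.029
finger_force: 0.0
```

```bash
python3 - <<'E'
from h import *
plan(.5856,.2921,.083,78.6)
b=cams.snapshot('side'); fit5('side',np.array([.5683,.208,1.37,.088,.6])); tips('side',['bracket_a'])
cv2.imwrite('pics/tip.png',cv2.resize(b[130:260,240:370],(600,600),interpolation=3)[:,:,::-1])
E
```

```text
t 17.7 tcp [0.5783 0.2475 0.1541] az 78.54 tilt 0.06 | tx ty tz [0.0024 0.0602 0.0948] twist -0.0014 | F [-0.33  0.33 -0.25] op 0.029 ff 0.0
side [0.5699 0.2206 1.2818 0.0517 0.9562] pitch 54.8 lip [[ 0.5575  0.1791 -0.0095]] 0.082
side bracket_a [ 0.4324 -0.1486  0.0037] 0.83
side bracket_a [ 0.5597 -0.1675  0.0009] 0.72
side bracket_a [ 0.3601 -0.3203  0.0035] 0.63
```

View pics/tip.png

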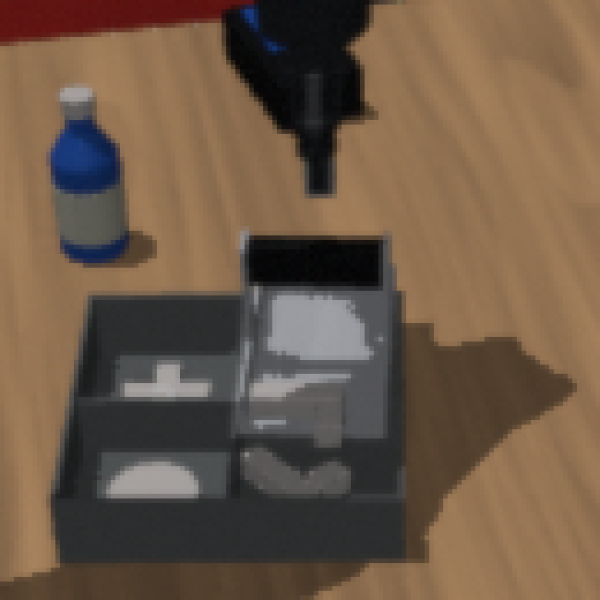

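The pinch slipped near 30° and the scoop dropped back level on the walls. Bracket b is in the L cell (crop ~300,470), and bracket a sits near the lip (~300,400). I'll measure the scoop's pose and re-grip deeper, since the rear is now free of brackets.

```bash
python3 - <<'E'
from h import *
t=np.radians(-11.5);ex=np.array([np.cos(t),np.sin(t)]);ey=np.array([-ex[1],ex[0]]);T=np.array([.5009,.1618])
b=cams.snapshot('side'); 
for i in range(2):
    if i: cams.snapshot('side')
    p=fit5('side',np.array([.567,.205,1.37,.052,.05])); tips('side',['scoop_lip','scoop_bar','scoop'])
    print('tray-frame centre',((p[:2]-T)@ex).round(4),((p[:2]-T)@ey).round(4))
cams.snapshot('top'); tips('top',['scoop_lip','scoop_bar','scoop','bracket_a'])
E
```

```text
side [0.5651 0.2042 1.3651 0.0463 0.1725] pitch 9.9 lip [[0.55   0.1319 0.0334]] 0.053
side scoop_lip [0.5432 0.1159 0.0487] 0.85
side scoop_bar [0.5664 0.1829 0.1388] 0.91
side scoop [0.5649 0.1865 0.0467] 0.58
tray-frame centre 0.0544 0.0544
side [0.5666 0.2082 1.3409 0.0421 0.1572] pitch 9.0 lip [[0.5497 0.1361 0.0304]] 0.03
side scoop_lip [0.5421 0.1169 0.0444] 0.98
side scoop_bar [0.563  0.1813 0.1375] 0.55
side scoop_bar [0.5341 0.1285 0.0591] 0.27
side scoop [0.5645 0.1872 0.0509] 0.56
tray-frame centre 0.0551 0.0586
top scoop_lip [0.5417 0.1194 0.0425] 0.95
top scoop_lip [ 0.4288 -0.4883  0.0019] 0.24
top scoop_bar [0.5359 0.1257 0.0566] 0.64
top scoop_bar [0.5599 0.1817 0.1409] 0.58
top scoop [0.5688 0.1889 0.0473] 0.92
top scoop [0.537  0.1221 0.0567] 0.52
top bracket_a [ 0.5596 -0.1735  0.    ] 0.81
top bracket_a [ 0.4334 -0.1534 -0.004 ] 0.67
top bracket_a [0.5398 0.1228 0.0519] 0.51
```

Request:
{"fn": "apply_moves", "kwargs": {
  "targets": [
    {"tx":0,"ty":0.013,"tz":0,"twist":0.03,"claw":0.65},
    {"tx":0,"ty":0.013,"tz":0,"twist":0.03,"claw":0.65},
    {"tx":0,"ty":0.013,"tz":0.02,"twist":0.03,"claw":0.65},
    {"tx":0,"ty":0.013,"tz":0.05,"twist":0.03,"claw":0.65},
    {"tx":0,"ty":0.013,"tz":0.08,"twist":0.03,"claw":0.65},
    {"tx":0,"ty":0.013,"tz":0.098,"twist":0.03,"claw":0.65},
    {"tx":0,"ty":0.013,"tz":0.104,"twist":0.03,"claw":0.7},
    {"tx":0,"ty":0.013,"tz":0.104,"twist":0.03,"claw":0.8},
    {"tx":0,"ty":0.013,"tz":0.104,"twist":0.03,"claw":0.9},
    {"tx":0,"ty":0.013,"tz":0.104,"twist":0.03,"claw":0.94},
    {"tx":0,"ty":0.013,"tz":0.104,"twist":0.03,"claw":0.97},
    {"tx":0,"ty":0.013,"tz":0.104,"twist":0.03,"claw":0.97}
  ]
}}

```text
time: 19.8
ee_pos: [0.5802, 0.2575, 0.0761]
orientation: [0.35, 3.121, 0.002]
wrist_force: [-0.5, 1.5, -2.0]
opening: 0.033
finger_force: 25.0
```

```bash
python3 - <<'E'
from h import *
plan(.5805,.2572,.078,78.6)
cams.snapshot('side'); tips('side',['scoop_lip','scoop_bar','scoop','bracket_a'])
E
```

```text
t 19.8 tcp [0.5802 0.2575 0.0761] az 77.22 tilt 0.09 | tx ty tz [-0.0004 -0.0003 -0.0025] twist -0.0308 | F [-0.49  1.52 -2.  ] op 0.033 ff 25.0
side scoop_lip [0.5462 0.1146 0.0462] 0.58
side scoop_bar [0.568  0.1845 0.1367] 0.81
side scoop [0.5649 0.1866 0.0469] 0.71
side scoop [ 0.4177 -0.4833  0.0009] 0.15
side bracket_a [ 0.3595 -0.3232 -0.001 ] 0.82
side bracket_a [ 0.4303 -0.1536  0.0015] 0.81
side bracket_a [ 0.5591 -0.1687  0.0021] 0.67
```

The grip is good at 25 N. I'll slide the scoop back about 26 mm so only the lip is on the divider.

Request:
{"fn": "apply_moves", "kwargs": {
  "targets": [
    {"tx":0,"ty":0.002,"tz":-0.002,"twist":0,"claw":0.97},
    {"tx":0,"ty":0.006,"tz":-0.003,"twist":0,"claw":0.97},
    {"tx":0,"ty":0.011,"tz":-0.003,"twist":0,"claw":0.97},
    {"tx":0,"ty":0.017,"tz":-0.003,"twist":0,"claw":0.97},
    {"tx":0,"ty":0.023,"tz":-0.003,"twist":0,"claw":0.97},
    {"tx":0,"ty":0.029,"tz":-0.003,"twist":0,"claw":0.97},
    {"tx":0,"ty":0.033,"tz":-0.003,"twist":0,"claw":0.97},
    {"tx":0,"ty":0.035,"tz":-0.003,"twist":0,"claw":0.97},
    {"tx":0,"ty":0.035,"tz":-0.003,"twist":0,"claw":0.97}
  ]
}}

```text
time: 20.95
ee_pos: [0.586, 0.2827, 0.0781]
orientation: [0.35, 3.122, 0.0]
wrist_force: [-1.4, -2.9, 0.9]
opening: 0.035
finger_force: 25.2
```

```bash
python3 - <<'E'
from h import *
plan(.5805,.2572,.078,78.6)
cams.snapshot('side'); tips('side',['scoop_lip','scoop_bar','scoop','bracket_a'])
cams.snapshot('top'); tips('top',['scoop_lip','bracket_a'])
E
```

```text
t 20.95 tcp [0.586  0.2827 0.0781] az 77.2 tilt 0.03 | tx ty tz [-0.0004 -0.0347  0.0002] twist -0.031 | F [-1.37 -2.88  0.85] op 0.035 ff 25.2
side scoop_lip [0.5534 0.1437 0.0486] 0.63
side scoop_bar [0.5759 0.2095 0.1379] 0.57
side scoop [0.5723 0.2158 0.0495] 0.92
side bracket_a [ 0.361  -0.3203  0.0012] 0.71
side bracket_a [0.5479 0.1527 0.052 ] 0.61
side bracket_a [ 0.4273 -0.1505  0.0011] 0.61
top scoop_lip [0.5502 0.1409 0.0488] 0.85
top bracket_a [0.531  0.1109 0.0258] 0.86
top bracket_a [ 0.5569 -0.1729 -0.0025] 0.75
top bracket_a [ 0.431  -0.1547 -0.0021] 0.73
```

Request:
{"fn": "apply_moves", "kwargs": {
  "targets": [
    {"tx":0,"ty":-0.001,"tz":-0.004,"twist":0,"claw":0.97},
    {"tx":0,"ty":-0.0025,"tz":-0.008,"twist":0,"claw":0.97},
    {"tx":0,"ty":-0.004,"tz":-0.012,"twist":0,"claw":0.97},
    {"tx":0,"ty":-0.0055,"tz":-0.016,"twist":0,"claw":0.97},
    {"tx":0,"ty":-0.007,"tz":-0.02,"twist":0,"claw":0.97},
    {"tx":0,"ty":-0.007,"tz":-0.02,"twist":0,"claw":0.97}
  ]
}}

```text
time: 21.95
ee_pos: [0.5847, 0.2773, 0.0933]
orientation: [0.351, 3.122, 0.001]
wrist_force: [0.2, -0.8, -2.7]
opening: 0.038
finger_force: 33.3
```

```bash
python3 - <<'E'
from h import *
plan(.5805,.2572,.078,78.6)
cams.snapshot('side'); fit5('side',np.array([.570,.214,1.36,.056,.17])); tips('side',['scoop_lip','scoop_bar','scoop'])
E
```

```text
t 21.95 tcp [0.5847 0.2773 0.0933] az 77.18 tilt 0.03 | tx ty tz [-0.0005 -0.0274  0.0203] twist -0.0315 | F [ 0.21 -0.77 -2.74] op 0.038 ff 33.3
side [0.5692 0.2151 1.3501 0.0585 0.1862] pitch 10.7 lip [[0.553  0.1432 0.0446]] 0.015
side scoop_lip [0.5526 0.1349 0.0504] 0.76
side scoop_bar [0.5679 0.1965 0.1493] 0.82
side scoop [0.5727 0.2115 0.0582] 0.58
```

Request:
{"fn": "apply_moves", "kwargs": {
  "targets": [
    {"tx":0,"ty":-0.002,"tz":-0.0055,"twist":0,"claw":0.965},
    {"tx":0,"ty":-0.0045,"tz":-0.011,"twist":0,"claw":0.965},
    {"tx":0,"ty":-0.007,"tz":-0.016,"twist":0,"claw":0.96},
    {"tx":0,"ty":-0.01,"tz":-0.0213,"twist":0,"claw":0.96},
    {"tx":0,"ty":-0.0128,"tz":-0.0265,"twist":0,"claw":0.955},
    {"tx":0,"ty":-0.0156,"tz":-0.0315,"twist":0,"claw":0.955},
    {"tx":0,"ty":-0.0156,"tz":-0.0315,"twist":0,"claw":0.955}
  ]
}}

```text
time: 22.9
ee_pos: [0.5823, 0.2655, 0.1172]
orientation: [0.351, 3.121, 0.0]
wrist_force: [0.2, 0.2, -2.8]
opening: 0.043
finger_force: 26.1
```

```bash
python3 - <<'E'
from h import *
plan(.5805,.2572,.078,78.6)
cams.snapshot('side'); fit5('side',np.array([.569,.213,1.36,.066,.35])); tips('side',['scoop_lip','scoop_bar','scoop'])
E
```

```text
t 22.9 tcp [0.5823 0.2655 0.1172] az 77.17 tilt 0.06 | tx ty tz [-0.0001 -0.0114  0.0523] twist -0.0318 | F [ 0.21  0.25 -2.76] op 0.043 ff 26.1
side [0.5703 0.2222 1.3477 0.0648 0.2838] pitch 16.3 lip [[0.5544 0.152  0.0438]] 0.022
side scoop_lip [0.5482 0.1351 0.0599] 0.64
side scoop_bar [0.5647 0.1806 0.1612] 0.6
side scoop [0.5684 0.2049 0.0764] 0.59
side scoop [0.4377 0.1197 0.0042] 0.36
```

The lip has risen about 8 mm because the clamp is stiff. I'll loosen the fingers a little so it settles back on the wall.

Request:
{"fn": "apply_moves", "kwargs": {
  "targets": [
    {"tx":0,"ty":0,"tz":0,"twist":0,"claw":0.95},
    {"tx":0,"ty":0,"tz":0,"twist":0,"claw":0.948},
    {"tx":0,"ty":0,"tz":0,"twist":0,"claw":0.946},
    {"tx":0,"ty":0,"tz":0,"twist":0,"claw":0.944},
    {"tx":0,"ty":0,"tz":0,"twist":0,"claw":0.944}
  ]
}}

```text
time: 23.65
ee_pos: [0.5819, 0.2659, 0.1165]
orientation: [-0.35, -3.122, 0.0]
wrist_force: [-1.2, -0.4, -2.9]
opening: 0.055
finger_force: 21.3
```

```bash
python3 - <<'E'
from h import *
plan(.5805,.2572,.078,78.6)
cams.snapshot('side'); fit5('side',np.array([.569,.213,1.36,.066,.35])); tips('side',['scoop_lip','scoop_bar','scoop'])
E
```

```text
t 23.65 tcp [0.5819 0.2659 0.1165] az 77.2 tilt 0.01 | tx ty tz [-0.0008 -0.0117  0.0513] twist -0.0311 | F [-1.18 -0.37 -2.86] op 0.055 ff 21.3
side [0.572  0.2155 1.3251 0.0634 0.3205] pitch 18.4 lip [[0.5547 0.1464 0.0398]] 0.028
side scoop_lip [0.553  0.1413 0.0408] 0.68
side scoop_bar [0.5651 0.1793 0.1497] 0.8
side scoop [0.5736 0.2114 0.0674] 0.76
side scoop [0.543  0.146  0.0557] 0.24
```

Request:
{"fn": "apply_moves", "kwargs": {
  "targets": [
    {"tx":0,"ty":-0.003,"tz":-0.005,"twist":0,"claw":0.942},
    {"tx":0,"ty":-0.0065,"tz":-0.01,"twist":0,"claw":0.941},
    {"tx":0,"ty":-0.0097,"tz":-0.0146,"twist":0,"claw":0.94},
    {"tx":0,"ty":-0.0133,"tz":-0.0192,"twist":0,"claw":0.938},
    {"tx":0,"ty":-0.017,"tz":-0.0238,"twist":0,"claw":0.936},
    {"tx":0,"ty":-0.0208,"tz":-0.0283,"twist":0,"claw":0.934},
    {"tx":0,"ty":-0.0208,"tz":-0.0283,"twist":0,"claw":0.933},
    {"tx":0,"ty":-0.0208,"tz":-0.0283,"twist":0,"claw":0.933}
  ]
}}

```text
time: 24.7
ee_pos: [0.5786, 0.2508, 0.1379]
orientation: [0.35, 3.122, 0.0]
wrist_force: [1.0, -0.7, -3.0]
opening: 0.068
finger_force: 20.2
```

```bash
python3 - <<'E'
from h import *
plan(.5805,.2572,.078,78.6)
cams.snapshot('side'); tips('side',['scoop_lip','scoop_bar','scoop'])
for d in cams.tip_of('side','bracket_a'): print(np.round(d['centre'],3),round(d['conf'],2))
cams.snapshot('top')
for d in cams.tip_of('top','bracket_a'): print(np.round(d['centre'],3),round(d['conf'],2))
E
```

```text
t 24.7 tcp [0.5786 0.2508 0.1379] az 77.19 tilt 0.03 | tx ty tz [-0.0005  0.0088  0.0799] twist -0.0313 | F [ 1.   -0.7  -3.01] op 0.068 ff 20.2
side scoop_lip [0.5518 0.1419 0.0412] 0.59
side scoop_bar [0.5594 0.1568 0.153 ] 0.69
side scoop [0.5724 0.2035 0.0756] 0.94
side scoop [ 7.723e-01 -8.630e-02 -4.000e-04] 0.32
[ 0.559 -0.168  0.005] 0.86
[ 0.36  -0.32  -0.001] 0.78
[ 0.43  -0.151  0.001] 0.61
[0.542 0.136 0.035] 0.56
[0.528 0.107 0.03 ] 0.51
[ 0.499  0.165 -0.002] 0.44
[0.534 0.106 0.026] 0.63
[0.542 0.132 0.042] 0.61
[ 0.36  -0.319  0.001] 0.61
[ 0.559 -0.172 -0.002] 0.57
[ 0.431 -0.152 -0.001] 0.53
```

Request:
{"fn": "apply_moves", "kwargs": {
  "targets": [
    {"tx":0,"ty":-0.004,"tz":-0.0042,"twist":0,"claw":0.931},
    {"tx":0,"ty":-0.008,"tz":-0.0085,"twist":0,"claw":0.929},
    {"tx":0,"ty":-0.0123,"tz":-0.0127,"twist":0,"claw":0.927},
    {"tx":0,"ty":-0.0167,"tz":-0.0167,"twist":0,"claw":0.925},
    {"tx":0,"ty":-0.021,"tz":-0.0203,"twist":0,"claw":0.924},
    {"tx":0,"ty":-0.021,"tz":-0.0203,"twist":0,"claw":0.924},
    {"tx":0,"ty":-0.021,"tz":-0.0203,"twist":0,"claw":0.924}
  ]
}}

```text
time: 25.75
ee_pos: [0.575, 0.2353, 0.1531]
orientation: [0.35, 3.122, 0.0]
wrist_force: [0.1, -0.4, -2.7]
opening: 0.076
finger_force: 17.4
```

```bash
python3 - <<'E'
from h import *
plan(.5805,.2572,.078,78.6)
cams.snapshot('side'); tips('side',['scoop_lip','scoop_bar','scoop'])
for d in cams.tip_of('side','bracket_a'): print(np.round(d['centre'],3),round(d['conf'],2))
cams.snapshot('top')
for d in cams.tip_of('top','bracket_a'): print(np.round(d['centre'],3),round(d['conf'],2))
E
```

```text
t 25.75 tcp [0.575  0.2353 0.1531] az 77.19 tilt 0.01 | tx ty tz [-0.0006  0.0301  0.1001] twist -0.0314 | F [ 0.08 -0.42 -2.67] op 0.076 ff 17.4
side scoop_lip [0.5524 0.1443 0.0382] 0.8
side scoop_bar [0.5582 0.1405 0.1568] 0.84
side scoop [0.5676 0.1968 0.0855] 0.96
side scoop [0.4342 0.1181 0.0063] 0.51
[ 0.36  -0.321  0.001] 0.8
[0.54  0.136 0.033] 0.76
[ 0.56  -0.17   0.004] 0.55
[ 0.43  -0.153  0.001] 0.53
[0.532 0.11  0.032] 0.5
[0.458 0.229 0.007] 0.36
[ 0.432 -0.152 -0.004] 0.82
[0.542 0.131 0.038] 0.72
[0.536 0.109 0.026] 0.62
[ 0.358 -0.32   0.   ] 0.55
[ 0.562 -0.172 -0.   ] 0.54
```

```bash
python3 - <<'E'
from h import *
a=cams.snapshot('top');b=cams.snapshot('side')
A=cv2.resize(a[205:305,195:295],(400,600),interpolation=3);A=cv2.resize(a[215:285,220:300],(400,350),interpolation=3)
B=cv2.resize(b[185:255,265:345],(400,350),interpolation=3)
cv2.imwrite('pics/stuck.png',np.hstack([A,B])[:,:,::-1])
E
```

```text
(no output)
```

View pics/stuck.png

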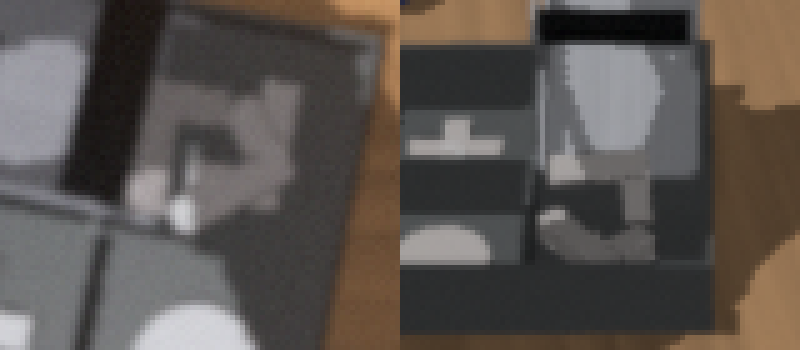

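The last view shows bracket a half out. Its long limb is still on the lip (side crop 590,165), and its short limb rests on bracket b in the L cell (640,200). I'll steepen the tilt and see if it slides on.

Request:
{"fn": "apply_moves", "kwargs": {
  "targets": [
    {"tx":0,"ty":-0.005,"tz":-0.004,"twist":0,"claw":0.922},
    {"tx":0,"ty":-0.0098,"tz":-0.0075,"twist":0,"claw":0.92},
    {"tx":0,"ty":-0.0147,"tz":-0.0112,"twist":0,"claw":0.918},
    {"tx":0,"ty":-0.0196,"tz":-0.0149,"twist":0,"claw":0.916},
    {"tx":0,"ty":-0.025,"tz":-0.018,"twist":0,"claw":0.914},
    {"tx":0,"ty":-0.025,"tz":-0.018,"twist":0,"claw":0.914},
    {"tx":0,"ty":-0.025,"tz":-0.018,"twist":0,"claw":0.914}
  ]
}}

```text
time: 26.9
ee_pos: [0.5708, 0.2169, 0.1666]
orientation: [0.351, 3.122, 0.0]
wrist_force: [1.0, 0.3, -2.1]
opening: 0.09
finger_force: 10.5
```

```bash
cat >> h.py <<'E'
def look():
    for c in('side','top'):
        cams.snapshot(c); tips(c,['scoop_lip','scoop_bar','scoop'])
        for d in cams.tip_of(c,'bracket_a'):
            if d['centre'][1]>0: print('  br',c,np.round(d['centre'],3),round(d['conf'],2))
E
python3 - <<'E'
from h import *
plan(.5805,.2572,.078,78.6)
look()
E
```

```text
t 26.9 tcp [0.5708 0.2169 0.1666] az 77.18 tilt 0.01 | tx ty tz [-0.0006  0.0552  0.1181] twist -0.0315 | F [ 1.03  0.28 -2.15] op 0.09 ff 10.5
side scoop_lip [0.5513 0.1429 0.0366] 0.67
side scoop_bar [0.5528 0.1208 0.1478] 0.96
side scoop [0.5628 0.1917 0.0934] 0.87
side scoop [0.4226 0.4483 0.0028] 0.31
  br side [0.543 0.135 0.032] 0.58
  br side [0.532 0.108 0.029] 0.46
top scoop_lip [0.5502 0.1418 0.0383] 0.79
top scoop_bar [0.5495 0.1207 0.1541] 0.68
top scoop [0.5656 0.1914 0.0922] 0.66
top scoop [ 0.4239 -0.4865  0.0026] 0.58
  br top [0.537 0.109 0.025] 0.83
  br top [0.54  0.13  0.037] 0.45
```

Request:
{"fn": "apply_moves", "kwargs": {
  "targets": [
    {"tx":0,"ty":-0.003,"tz":0.003,"twist":0,"claw":0.918},
    {"tx":0,"ty":-0.007,"tz":0.007,"twist":0,"claw":0.92},
    {"tx":0,"ty":-0.012,"tz":0.012,"twist":0,"claw":0.92},
    {"tx":0,"ty":-0.012,"tz":0.012,"twist":0,"claw":0.92},
    {"tx":0,"ty":0,"tz":-0.001,"twist":0,"claw":0.92},
    {"tx":0,"ty":0.006,"tz":-0.007,"twist":0,"claw":0.92},
    {"tx":0,"ty":0.006,"tz":-0.007,"twist":0,"claw":0.92}
  ]
}}

```text
time: 28.1
ee_pos: [0.5732, 0.2242, 0.1733]
orientation: [0.346, 3.119, 0.005]
wrist_force: [-0.2, 0.0, -1.3]
opening: 0.082
finger_force: 11.4
```

```bash
python3 - <<'E'
from h import *
plan(.5805,.2572,.078,78.6)
look()
E
```

```text
t 28.1 tcp [0.5732 0.2242 0.1733] az 77.32 tilt 0.26 | tx ty tz [0.0005 0.0446 0.1273] twist -0.0283 | F [-0.19  0.03 -1.33] op 0.082 ff 11.4
side scoop_lip [0.5547 0.1498 0.0455] 0.59
side scoop_bar [0.5552 0.1294 0.1549] 0.85
side scoop_bar [0.5347 0.1067 0.0308] 0.55
side scoop_bar [0.5508 0.1498 0.0449] 0.52
side scoop [0.5663 0.199  0.1013] 0.81
side scoop [0.534  0.1094 0.0282] 0.7
  br side [0.544 0.142 0.019] 0.7
  br side [0.46  0.232 0.006] 0.66
  br side [0.534 0.108 0.03 ] 0.52
top scoop_lip [0.5588 0.1466 0.0457] 0.56
top scoop_bar [0.5521 0.1274 0.1607] 0.65
top scoop_bar [ 0.4239 -0.4874  0.0009] 0.26
top scoop [0.5725 0.1937 0.0949] 0.76
  br top [0.532 0.106 0.028] 0.77
  br top [0.545 0.136 0.023] 0.59
```

Bracket a has dropped into the L cell (z ≈ 0.02), so the scoop is empty. Closing the fingers fully should level the scoop in hand.

Request:
{"fn": "apply_moves", "kwargs": {
  "targets": [
    {"tx":0,"ty":0,"tz":0,"twist":0,"claw":0.925},
    {"tx":0,"ty":0,"tz":-0.003,"twist":0,"claw":0.93},
    {"tx":0,"ty":0.003,"tz":-0.008,"twist":0,"claw":0.935},
    {"tx":0,"ty":0.006,"tz":-0.013,"twist":0,"claw":0.94},
    {"tx":0,"ty":0.01,"tz":-0.018,"twist":0,"claw":0.945},
    {"tx":0,"ty":0.014,"tz":-0.023,"twist":0,"claw":0.95},
    {"tx":0,"ty":0.018,"tz":-0.028,"twist":0,"claw":0.955},
    {"tx":0,"ty":0.018,"tz":-0.028,"twist":0,"claw":0.96},
    {"tx":0,"ty":0.018,"tz":-0.028,"twist":0,"claw":0.97},
    {"tx":0,"ty":0.018,"tz":-0.028,"twist":0,"claw":0.98},
    {"tx":0,"ty":0.018,"tz":-0.028,"twist":0,"claw":1},
    {"tx":0,"ty":0.018,"tz":-0.028,"twist":0,"claw":1}
  ]
}}

```text
time: 29.8
ee_pos: [0.5747, 0.2345, 0.1925]
orientation: [-0.35, -3.122, 0.0]
wrist_force: [-0.7, -0.5, -2.0]
opening: 0.023
finger_force: 56.4
```

```bash
python3 - <<'E'
from h import *
plan(.5805,.2572,.078,78.6)
look()
E
```

```text
t 29.8 tcp [0.5747 0.2345 0.1925] az 77.19 tilt 0.02 | tx ty tz [-0.0008  0.0312  0.1527] twist -0.0313 | F [-0.68 -0.46 -1.99] op 0.023 ff 56.4
side scoop_lip [0.5521 0.1416 0.0774] 0.63
side scoop_lip [0.4373 0.1189 0.0048] 0.55
side scoop_bar [0.5586 0.138  0.1938] 0.69
side scoop [0.5653 0.1962 0.1263] 0.8
side scoop [ 0.421  -0.4863 -0.0018] 0.57
side scoop [0.5498 0.1427 0.0755] 0.4
  br side [0.542 0.143 0.017] 0.61
  br side [0.54  0.112 0.021] 0.59
  br side [0.533 0.106 0.028] 0.44
top scoop_lip [0.5503 0.1418 0.0786] 0.85
top scoop_bar [0.5505 0.1399 0.1962] 0.74
top scoop [0.5649 0.1944 0.1225] 0.6
top scoop [0.5453 0.0985 0.0048] 0.23
  br top [0.539 0.136 0.022] 0.67
```

The grip is tight (56 N), the scoop is still pitched about 41°, and the lip is clear of the tray. I'll carry it straight back past the tray's outer wall to free bench.

Request:
{"fn": "apply_moves", "kwargs": {
  "targets": [
    {"tx":0,"ty":0.002,"tz":-0.01,"twist":0,"claw":1},
    {"tx":0,"ty":0.008,"tz":-0.02,"twist":0,"claw":1},
    {"tx":-0.002,"ty":0.02,"tz":-0.028,"twist":0,"claw":1},
    {"tx":-0.006,"ty":0.04,"tz":-0.03,"twist":0,"claw":1},
    {"tx":-0.012,"ty":0.07,"tz":-0.03,"twist":0,"claw":1},
    {"tx":-0.02,"ty":0.105,"tz":-0.03,"twist":0,"claw":1},
    {"tx":-0.028,"ty":0.145,"tz":-0.03,"twist":0,"claw":1},
    {"tx":-0.036,"ty":0.185,"tz":-0.03,"twist":0,"claw":1},
    {"tx":-0.044,"ty":0.225,"tz":-0.03,"twist":0,"claw":1},
    {"tx":-0.05,"ty":0.26,"tz":-0.03,"twist":0,"claw":1},
    {"tx":-0.054,"ty":0.285,"tz":-0.03,"twist":0,"claw":1},
    {"tx":-0.055,"ty":0.3,"tz":-0.03,"twist":0,"claw":1}
  ]
}}

```text
time: 31.5
ee_pos: [0.6647, 0.4492, 0.2146]
orientation: [-0.346, -3.122, -0.003]
wrist_force: [0.3, 0.3, -2.6]
opening: 0.025
finger_force: 57.5
```

```bash
python3 - <<'E'
from h import *
plan(.665,.44,.14,77)
look()
tips('side',['spray','spool'])
E
```

```text
t 31.5 tcp [0.6647 0.4492 0.2146] az 77.37 tilt 0.12 | tx ty tz [-0.0031 -0.012   0.0995] twist 0.0081 | F [ 0.3   0.3  -2.63] op 0.025 ff 57.5
side scoop_lip [0.6404 0.356  0.0985] 0.95
side scoop_bar [0.6443 0.3577 0.2133] 0.98
side scoop [0.6553 0.4111 0.1458] 0.55
  br side [0.531 0.108 0.028] 0.54
  br side [0.54  0.14  0.019] 0.47
top scoop_lip [0.64   0.3466 0.1035] 0.84
top scoop_bar [0.6411 0.3466 0.2206] 0.56
top scoop_bar [0.5399 0.1384 0.0208] 0.53
top scoop [0.6606 0.4052 0.1445] 0.76
  br top [0.54  0.138 0.024] 0.77
  br top [0.538 0.107 0.024] 0.7
side spray [ 0.4258  0.4448 -0.0007] 0.7
side spool [ 7.705e-01 -8.330e-02 -5.000e-04] 0.61
```

Request:
{"fn": "apply_moves", "kwargs": {
  "targets": [
    {"tx":0,"ty":0,"tz":0.01,"twist":0,"claw":1},
    {"tx":0,"ty":0,"tz":0.03,"twist":0,"claw":1},
    {"tx":0,"ty":0,"tz":0.055,"twist":0,"claw":1},
    {"tx":0,"ty":0,"tz":0.08,"twist":0,"claw":1},
    {"tx":0,"ty":0,"tz":0.1,"twist":0,"claw":1},
    {"tx":0,"ty":0,"tz":0.115,"twist":0,"claw":1},
    {"tx":0,"ty":0,"tz":0.122,"twist":0,"claw":1},
    {"tx":0,"ty":0,"tz":0.126,"twist":0,"claw":1},
    {"tx":0,"ty":0,"tz":0.128,"twist":0,"claw":1},
    {"tx":0,"ty":0,"tz":0.128,"twist":0,"claw":1}
  ]
}}

```text
time: 33.1
ee_pos: [0.6653, 0.4453, 0.1199]
orientation: [0.35, 3.121, 0.001]
wrist_force: [-0.9, -0.3, -2.2]
opening: 0.024
finger_force: 57.0
```

```bash
python3 - <<'E'
from h import *
plan(.665,.44,.14,77)
cams.snapshot('side'); tips('side',['scoop_lip','scoop_bar','scoop'])
E
```

```text
t 33.1 tcp [0.6653 0.4453 0.1199] az 77.2 tilt 0.07 | tx ty tz [-0.0011 -0.0069 -0.0269] twist 0.0044 | F [-0.87 -0.26 -2.16] op 0.024 ff 57.0
side scoop_lip [0.6377 0.3531 0.0067] 0.94
```

Request:
{"fn": "apply_moves", "kwargs": {
  "targets": [
    {"tx":0,"ty":0,"tz":0.004,"twist":0,"claw":1},
    {"tx":0,"ty":0.004,"tz":0.01,"twist":0,"claw":1},
    {"tx":0,"ty":0.01,"tz":0.015,"twist":0,"claw":1},
    {"tx":0,"ty":0.016,"tz":0.02,"twist":0,"claw":1},
    {"tx":0,"ty":0.022,"tz":0.026,"twist":0,"claw":1},
    {"tx":0,"ty":0.028,"tz":0.032,"twist":0,"claw":1},
    {"tx":0,"ty":0.028,"tz":0.032,"twist":0,"claw":1}
  ]
}}

```text
time: 34.0
ee_pos: [0.6688, 0.4665, 0.094]
orientation: [-0.348, -3.121, 0.0]
wrist_force: [0.2, 0.1, -2.0]
opening: 0.017
finger_force: 56.0
```

```bash
python3 - <<'E'
from h import *
plan(.665,.44,.14,77)
cams.snapshot('side'); tips('side',['scoop_lip','scoop_bar','scoop'])
E
```

```text
t 34.0 tcp [0.6688 0.4665 0.094 ] az 77.27 tilt 0.07 | tx ty tz [-0.0027 -0.0356 -0.0613] twist 0.006 | F [ 0.2   0.1  -2.02] op 0.017 ff 56.0
side scoop_lip [ 0.646   0.3543 -0.001 ] 0.97
side scoop_bar [0.6525 0.3748 0.1109] 0.79
side scoop [0.6578 0.4159 0.0355] 0.94
```

Request:
{"fn": "apply_moves", "kwargs": {
  "targets": [
    {"tx":0,"ty":0.005,"tz":0.007,"twist":0,"claw":1},
    {"tx":0,"ty":0.011,"tz":0.0137,"twist":0,"claw":1},
    {"tx":0,"ty":0.016,"tz":0.021,"twist":0,"claw":1},
    {"tx":0,"ty":0.0208,"tz":0.0282,"twist":0,"claw":1},
    {"tx":0,"ty":0.025,"tz":0.036,"twist":0,"claw":1},
    {"tx":0,"ty":0.0293,"tz":0.0436,"twist":0,"claw":1},
    {"tx":0,"ty":0.033,"tz":0.0515,"twist":0,"claw":1},
    {"tx":0,"ty":0.0364,"tz":0.0597,"twist":0,"claw":1},
    {"tx":0,"ty":0.0364,"tz":0.0597,"twist":0,"claw":1}
  ]
}}

```text
time: 35.1
ee_pos: [0.675, 0.4923, 0.0491]
orientation: [-0.349, -3.121, 0.001]
wrist_force: [0.3, -0.7, -1.1]
opening: 0.016
finger_force: 52.0
```

```bash
python3 - <<'E'
from h import *
plan(.665,.44,.14,77)
cams.snapshot('side'); tips('side',['scoop_lip','scoop_bar','scoop'])
E
```

```text
t 35.1 tcp [0.675  0.4923 0.0491] az 77.24 tilt 0.08 | tx ty tz [-0.0023 -0.0711 -0.1212] twist 0.0052 | F [ 0.27 -0.72 -1.07] op 0.016 ff 52.0
side scoop_lip [ 0.6441  0.3545 -0.0014] 0.69
side scoop_lip [0.5351 0.1328 0.024 ] 0.45
side scoop_bar [0.6588 0.4127 0.0965] 0.73
side scoop_bar [0.658  0.4256 0.012 ] 0.17
side scoop [0.6601 0.4258 0.0106] 0.59
side scoop [ 0.4159 -0.4855  0.0007] 0.47
side scoop [ 0.4208  0.4431 -0.0009] 0.19
```

Request:
{"fn": "apply_moves", "kwargs": {
  "targets": [
    {"tx":0,"ty":0.003,"tz":0.008,"twist":0,"claw":1},
    {"tx":0,"ty":0.006,"tz":0.015,"twist":0,"claw":1},
    {"tx":0,"ty":0.008,"tz":0.021,"twist":0,"claw":1},
    {"tx":0,"ty":0.009,"tz":0.025,"twist":0,"claw":1},
    {"tx":0,"ty":0.01,"tz":0.028,"twist":0,"claw":1},
    {"tx":0,"ty":0.01,"tz":0.028,"twist":0,"claw":1}
  ]
}}

```text
time: 35.9
ee_pos: [0.677, 0.4994, 0.0288]
orientation: [-0.35, -3.122, 0.001]
wrist_force: [0.2, -1.0, -0.5]
opening: 0.013
finger_force: 50.1
```

```bash
python3 - <<'E'
from h import *
plan(.665,.44,.14,77)
cams.snapshot('side'); tips('side',['scoop_lip','scoop_bar','scoop'])
E
```

```text
t 35.9 tcp [0.677  0.4994 0.0288] az 77.21 tilt 0.04 | tx ty tz [-0.0019 -0.0809 -0.1483] twist 0.0048 | F [ 0.22 -1.03 -0.5 ] op 0.013 ff 50.1
side scoop_lip [0.6448 0.3566 0.0008] 0.58
side scoop_bar [0.6653 0.4296 0.0884] 0.97
side scoop [ 0.6611  0.4286 -0.0011] 0.95
side scoop [0.5685 0.2139 0.0063] 0.64
side scoop [0.536  0.1136 0.0213] 0.41
```

The scoop is flat on the bench. I'll release and rise clear.

Request:
{"fn": "apply_moves", "kwargs": {
  "targets": [
    {"tx":0,"ty":0,"tz":0.001,"twist":0,"claw":0.95},
    {"tx":0,"ty":0,"tz":0.001,"twist":0,"claw":0.85},
    {"tx":0,"ty":0,"tz":-0.003,"twist":0,"claw":0.75},
    {"tx":0,"ty":0,"tz":-0.03,"twist":0,"claw":0.75},
    {"tx":0,"ty":0,"tz":-0.08,"twist":0,"claw":0.75},
    {"tx":0,"ty":0,"tz":-0.13,"twist":0,"claw":0.75},
    {"tx":0,"ty":0,"tz":-0.18,"twist":0,"claw":0.75},
    {"tx":0,"ty":0,"tz":-0.22,"twist":0,"claw":0.75},
    {"tx":0,"ty":0.05,"tz":-0.25,"twist":0,"claw":0.75},
    {"tx":0,"ty":0.1,"tz":-0.25,"twist":0,"claw":0.75},
    {"tx":0,"ty":0.1,"tz":-0.25,"twist":0,"claw":0.75}
  ]
}}

```text
time: 37.2
ee_pos: [0.692, 0.5806, 0.2202]
orientation: [0.341, 3.122, 0.015]
wrist_force: [-1.0, 0.1, -0.8]
opening: 0.252
finger_force: 0.0
```

```bash
python3 - <<'E'
from h import *
plan(.665,.44,.14,77)
look(); fit5('side',np.array([.661,.4286,1.35,0.0,0.0]))
t=np.radians(-11.5)
for c in('side','top'):
    # pixels of L cell: white-ish components overlap w/ bracket masks
    cams.snapshot(c)
    for d in cams.masks_of(c,'bracket_a'):
        ys,xs=np.nonzero(d['mask'])
        print(c,'mask',round(d['conf'],2),len(xs),xs.min(),xs.max(),ys.min(),ys.max())
    q=proj(c,place(np.array([[x,y,.05] for x,y in((.002,-.002),(.112,-.002),(.112,-.112),(.002,-.112))]),[.5009,.1618,t])); print('cell',q.round(0).tolist())
E
```

```text
t 37.2 tcp [0.692  0.5806 0.2202] az 77.55 tilt 0.54 | tx ty tz [-0.0054 -0.1918  0.1051] twist 0.0121 | F [-1.04  0.11 -0.83] op 0.252 ff 0.0
side scoop_lip [0.6423 0.3569 0.0022] 0.78
side scoop_lip [0.4562 0.2295 0.0051] 0.62
side scoop_bar [0.6641 0.4292 0.0889] 0.67
side scoop [ 0.6613  0.4311 -0.0026] 0.61
  br side [0.531 0.104 0.031] 0.72
  br side [0.54  0.14  0.022] 0.61
top scoop_lip [ 0.6413  0.3552 -0.0034] 0.9
top scoop_bar [0.6618 0.4258 0.0902] 0.78
top scoop [ 0.665   0.4271 -0.0027] 0.81
top scoop [ 0.4237  0.4481 -0.0017] 0.18
  br top [0.538 0.138 0.019] 0.72
  br top [0.537 0.107 0.029] 0.67
  br top [0.565 0.212 0.006] 0.26
side [ 6.6150e-01  4.3100e-01  1.3329e+00 -6.0000e-04  1.8900e-02] pitch 1.1 lip [[ 0.6438  0.3582 -0.002 ]] 0.034
side mask 0.86 323 249 274 345 370
side mask 0.81 315 268 296 294 313
side mask 0.56 185 293 315 218 231
side mask 0.52 282 317 343 288 305
side mask 0.49 145 294 314 227 237
cell [[292.0, 216.0], [326.0, 216.0], [326.0, 239.0], [290.0, 239.0]]
top mask 0.81 329 253 279 235 261
top mask 0.68 310 364 381 222 251
top mask 0.66 289 423 449 305 331
top mask 0.66 306 364 384 274 305
top mask 0.55 372 241 264 232 260
top mask 0.28 386 200 226 266 293
cell [[241.0, 261.0], [251.0, 216.0], [296.0, 225.0], [286.0, 270.0]]
```

```bash
python3 -c "
from h import *
print(close_job())"
```

```text
the job is handed in; nothing more can be done
None
```

Job handed in at about 37 s: both brackets are in the L cell, and the empty scoop stands upright and released on the bench just beyond the tray; on the way, the grip slipped once near 30° of tilt, so the scoop dropped back onto the tray walls and bracket a needed a second tip.

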